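Stand a backlight panel up for inspection

TASK

Set the panel up for inspection: slide it along the grey stand's deck to the yellow fence and back against the two uprights, and tip it up so that it stands on its long thin edge, upright and flat against both uprights with its end at the fence and its white face to the lamp. Once it stands by itself, swing the red keeper arm fully shut in front of it, and then turn the lamp dial until its orange pointer is at the green mark. Leave the loose plates, the tray stack and the blue bin where they are.

Things in the scene. Friction and masses are not known exactly. Their poses are not given: they have to be found in the camera images.
- stand: Fixed grey inspection stand. Origin on the table, under the backrest plane, at the middle of the standing place; z up, x level, from the open front to the backrest, y along the backrest to the fence. The sizes below are in its frame, in mm. Flat deck top at z 50, x -80 to 35, y -205 to 115. A black bar lamp lies on the table behind it (x 77 to 113, 30 high).
- backrest (a point): Middle of the backrest's foot: stand x 0, y 0, z 50. Backrest: two aluminium uprights with front faces at x 0, 12 thick, 14 wide, centred at y -50 and +50, up to z 130, joined by a sill up to z 62. The blue area on the deck is the standing place.
- fence (a point): Middle of the yellow fence's inner face: stand x -37, y 75, z 62. The fence is a low wall 8 thick, x -75 to 0, up to z 75.
- deck_front (a point): Top front edge of the deck: stand x -80, y 0, z 50. In front of it is a plain drop to the table, with nothing standing there. The panel overhangs this edge by 30 mm when its other edge is against the uprights, so fingertips can go under it and lift.
- panel: Loose panel 110 x 150 x 14 mm (x, y, z), 0.2 to 0.4 kg, metal back, white face. Origin: centre of its metal underside; z out of the white face. Starts white face up on the deck, y about along the stand's y, 4 to 15 mm short of the uprights, 40 to 105 mm from the fence. Tipped about its far long edge, its origin ends at stand x -14, y 0, z 105; it stands by itself.
- panel_face (a point): Centre of the panel's white face, 14 mm from its origin along its z. The face has a black bezel; the panel's long edges are rounded by 2 mm.
- keeper_pivot (a point): Vertical axis of the red keeper arm, at the arm's mid height (z 96 mm); in the stand's frame x -25, y 95 mm. A 14 mm steel pin and a 20 mm round red hub lie on it, up to z 106 mm.
- keeper_tip (a point): Free end of the red keeper arm, 70 mm from the pivot. The arm is a bar 10 mm thick and 12 mm high, z 90 to 102 mm.
- keeper (a joint): Angle of the keeper arm (rad), 0 to 1.90. 0: open, splayed 0.33 rad outwards; 0.33: pointing along the stand's -x; 1.90: fully shut on its stop, pointing along the stand's -y, 6 mm in front of the standing panel. Grows counter-clockwise seen from above. Light friction and damping (0.5 to 2 N at the tip), stays where left. Starts open, 0 to 0.33.
- dimmer: Fixed white lamp dimmer box, 120 x 120 x 40 mm, origin at the centre of its underside, with a black scale disc and white ticks on top.
- dial_grip (a point): Point on the vertical dial axis, 63 mm above the table, at a good gripping height. Its x axis points along the dial's orange pointer and turns with the dial. The grip is a bar 46 mm long (along x), 14 mm wide, from z 49 to 73 mm; below it is a disc of 48 mm diameter.
- dial (a joint): Dial angle (rad), 0 to 4.0, growing clockwise seen from above; light friction (0.03 N m), stays where left. Starts 0.3 to 0.8.
- mark: Green set mark on the scale, a flat block 16 x 8 mm whose centre is 42 mm from the dial axis. Origin on the dial axis, 41 mm above the table; its x axis points to the mark. Always clockwise of the pointer at the start, by 0.4 to 1.5 rad.
- gold_plate: Loose gold plate 60 x 90 x 8 mm lying on the table, to be left alone; origin at its underside centre.
- red_plate: Loose brick-red plate 60 x 90 x 8 mm lying on the table, to be left alone; origin at its underside centre.
- trays: Stack of clear parts trays 160 x 200 x 62 mm, to be left alone; origin at its underside centre.
- blue_bin: Open blue bin 130 x 190 x 60 mm, to be left alone; origin at its underside centre.
There are look-alikes about, which are no part of the job. There is more than one size of the panel; the one meant has the size given above. There is more than one size of the dimmer; the one meant has the size given above.

How it is judged:
By the outcome, as a careful person would: the job done as asked, in the order asked, and still so for the second after the job is handed in, with the robot touching nothing.
It also fails if it takes over 72 s, if anything falls off the work surface, if the arm or the gripper's body presses on something with over 40 N, if the wrist force passes 120 N, or if a joint passes its speed limit or range.

ROBOT

A 6-joint arm with a two-finger parallel gripper is mounted at the origin on the work surface. World frame = base frame: x ahead of the robot, y to its left, z up, the work surface at z = 0. Lengths are in m, angles in rad, forces in N, time in s.
With the tool pointing down it reaches from about 0.2 to 0.875 m from the base axis. Payload 3.4 kg.
Tool frame: the origin (TCP) lies at the very end of the fingers, on their centre line; the grasp point (between the pads) lies 19 mm behind it (ctrl.grip_point_offset is the distance from the TCP to the grasp point, in m); z points along the fingers, y is the line along which they close (so a half turn about z gives the same grasp; the last joint's range is limited). The gripper opens to 94 mm and grips with 3 to 60 N. Pads are 16 mm wide; open, the fingers measure 119 mm over their backs; the gripper's body (75 mm by 177 mm) begins 78 mm behind the grasp point.
Start: joints at [1.02, 0.276, 1.505, -0, 1.361, -0.121], TCP at [0.24, 0.523, 0.205] pointing down, gripper open.
Joint ranges: [-2.89, 2.89], [-0.75, 2.08], [0.22, 2.7], [-1.18, 4.32], [0.11, 2.71], [-2.7, 2.7]. Speed limits (rad/s): [2.57, 2.57, 3.14, 3.14, 3.14, 3.14].

INTERFACE

Orientations are given as a unit quaternion [x, y, z, w].
In Python, from plant import ctrl, cams gives the robot as it stands.
- The arm moves only by the tool move_arm, never from a script. Its argument "targets" is a list of rows, each an object with "slide": the shift along the tool's x, y, z in cm, a list of three; "dr": the turn, a rotation vector about the tool's x, y, z in rad, a list of three; "jaw": the opening, from -1 (shut) to 1 (fully open). In form: [{"slide": [tx, ty, tz], "dr": [ax, ay, az], "jaw": jaw}, ...]. A call has exactly 5 rows; each row is the pose to reach, as a shift and turn from the pose commanded when the call began, along the tool's axes at that moment; what a row does not reach only later rows make up. A row lasts 1/8 s, in which the tool goes at most 62.5 mm and 10.7 degrees, less where a joint would pass 70% of its speed; a pose out of reach is approached as far as the arm can. A call with a gripper value outside its range is refused whole. The fingers move at their own pace and stop on an object; the grip force is fixed at half the most. Time passes only in rows, so rows that repeat a pose let the fingers close, or fill a call up. It gives the time, the measured TCP pose, the force, the opening and the grip force at its end, in the units of the state.
- ctrl.state(): the state, without advancing time (a new reading comes with each control period).
- cams.snapshot(name): name is "scene" or "top" or "wrist"; returns (picture, depth): 400x640x3 uint8, red, green, blue; 400x640 float32, m along the optical axis (not along the pixel's ray), 0 where there is no reading.
- cams.camera_params(name): a dict with "K" (3x3 intrinsics, pixels), "k1" (the pictures are not rectified: a ray, as slopes to the right and down, at radius r is drawn at 1 + k1 r^2 times it, then the intrinsics apply), "R" (3x3) and "t" (3): a world point X has camera coordinates R X + t. Camera axes: x right, y down, z forward; pixel columns grow to the right and rows downward; lengths in m; the calibration is good to about 2 mm. A picture is of the moment at which its call begins: read the wrist's pose just before it. camera_params takes no time and is no camera call; for the wrist camera it gives the pose at the moment of the call.
- ctrl.sign_off(): hands the job in; it is judged then, once.
Trained networks look in the newest picture that a camera, given by its name, has taken for a name from the list of things; names that differ only in an ending like _2 or _b are one class to them, and where a whole thing is asked for, a point or a joint stands for the part that bears it (a point fixed in the world has none). Each returns a list of dicts, best first, with "conf" (0 to 1); they miss things now and then, are a little off and sometimes report something else, mostly with a low value. They report only what shows in the picture. A call takes as long as a camera call. They do not tell look-alikes from the thing itself.
- cams.search_frame(camera, target): "uv" ([column, row] in pixels, amid what is visible of it).
- cams.place_of(camera, target): "uv" ([column, row] in pixels: a listed point, or the origin of a listed thing).
The state is a dict: "time_s": time; "joints": joint angles; "joint_velocities": joint speeds; "tau": joint torques, N m; "eef_pos": TCP position; "tcp_rot": TCP orientation; "wrist_force": force on the tool from outside, world axes, zero at the start; "wrist_torque": the same for the moment, N m; "finger_gap": opening from 0.0 (shut) to 1.0 (fully open); "grasp_force": force on a finger pad.
Only numpy, scipy, OpenCV 4.12 (cv2) and the standard library are available. Lean on these libraries where they do the work, as an engineer would, in place of code of your own. Each camera call takes 0.05 s, during which the arm holds its last target. There are 200 camera calls.

## Working session

There is one attempt and no reset: what is moved stays moved. The work goes in short steps, Python scripts to look and compute and a tool call to move; the robot and the scene stay as the last step left them, time stands still between calls to the robot, and variables do not carry over. Pictures are saved under pics/ and viewed, at most 10 in all, crops included, and the job is handed in when it is done.

Besides the shell and the picture viewer there is one more tool, called after "Emit:" by a JSON object that holds its "api" and its "payload". move_arm: Moves the arm, as the interface text tells. Its arguments: {"type":"object","properties":{"targets":{"type":"array"}},"required":["targets"]}

```bash
ls; mkdir -p pics
cat > h.py <<'E'
import numpy as np, cv2
from scipy.spatial.transform import Rotation as Rn
from plant import ctrl, cams
def save(n,f):
    p,d=cams.snapshot(n); cv2.imwrite('pics/'+f,p[:,:,::-1]); np.save(f'{n}_d.npy',d); np.save(f'{n}_p.npy',p)
    return p,d
def ray(c,uv):
    K=c['K']; q=np.array([(uv[0]-K[0][2])/K[0][0],(uv[1]-K[1][2])/K[1][1]]); s=q.copy()
    for _ in range(20): s=q/(1+c['k1']*(s@s))
    R=np.array(c['R']);t=np.array(c['t'])
    return -R.T@t, R.T@np.array([s[0],s[1],1.])
def atz(c,uv,z):
    o,r=ray(c,uv); return o+r*(z-o[2])/r[2]
def atd(c,uv,d):
    o,r=ray(c,uv); return o+r*d
def proj(c,X):
    x=np.array(c['R'])@X+np.array(c['t']); s=x[:2]/x[2]; s=s*(1+c['k1']*(s@s)); K=np.array(c['K'])
    return K[:2,:2]@s+K[:2,2]
def cloud(c,d):
    v,u=np.mgrid[0:d.shape[0],0:d.shape[1]]; K=np.array(c['K'],float)
    q=np.stack([(u-K[0,2])/K[0,0],(v-K[1,2])/K[1,1]],-1); s=q.copy()
    for _ in range(15): s=q/(1+c['k1']*(s**2).sum(-1,keepdims=True))
    P=np.dstack([s,np.ones(d.shape)])*d[...,None]
    return (P-np.array(c['t']))@np.array(c['R'])
E
python3 - <<'E'
from h import *
np.set_printoptions(precision=4,suppress=True)
for n in ('scene','top'):
    p,d=save(n,n+'0.png'); c=cams.camera_params(n); print(n,c)
    for t in ['stand','panel','panel_face','keeper_pivot','keeper_tip','backrest','fence','dimmer','dial_grip','mark']:
        for r in cams.place_of(n,t)[:3]: print(t,np.round(r['uv'],1),round(r['conf'],2))
print(ctrl.state())
E
```

```text
pics
scene {'K': array([[421.1206,   0.    , 317.1771],
       [  0.    , 421.1206, 202.3279],
       [  0.    ,   0.    ,   1.    ]]), 'k1': -0.06468791595313729, 'R': array([[-0.0493,  0.9987, -0.0101],
       [ 0.8275,  0.0352, -0.5604],
       [-0.5593, -0.036 , -0.8282]]), 't': array([ 0.0127, -0.3298,  1.8577])}
stand [319.6 242.1] 0.95
panel [327.2 212.3] 0.87
panel [387. 161.] 0.59
panel_face [333.  210.1] 0.68
panel_face [387.1 156.6] 0.65
keeper_pivot [338.1 244.2] 0.6
keeper_pivot [333.2 211.4] 0.27
keeper_tip [359.3 235.5] 0.59
keeper_tip [396.7 203.9] 0.51
backrest [321.9 233.8] 0.87
fence [340.5 247.1] 0.68
fence [330.1 212.7] 0.33
dimmer [232.8 208.5] 0.92
dimmer [191.3 206.4] 0.77
dial_grip [230.1 199.5] 0.71
dial_grip [188.3 199.8] 0.54
dial_grip [396.8 202.2] 0.16
mark [360.3 236.3] 0.3
top {'K': array([[436.3235,   0.    , 316.205 ],
       [  0.    , 436.3235, 195.877 ],
       [  0.    ,   0.    ,   1.    ]]), 'k1': -0.044979488690031766, 'R': array([[-0.0249, -0.9997,  0.0022],
       [-0.9983,  0.0248, -0.0533],
       [ 0.0533, -0.0035, -0.9986]]), 't': array(
[... 279 characters left out ...]
 ] 0.27
backrest [309.  161.1] 0.23
fence [279.2 142.5] 0.59
dimmer [475.7 195.4] 0.88
dimmer [420.6 190.2] 0.74
dial_grip [306.  157.7] 0.75
dial_grip [428.4 188.7] 0.59
dial_grip [476.8 189.9] 0.42
{'time_s': 1.1, 'joints': array([ 1.02  ,  0.2759,  1.5049, -0.    ,  1.3607, -0.121 ]), 'joint_velocities': array([ 0.0001,  0.0001,  0.0008,  0.0001, -0.0002,  0.0009]), 'tau': array([  0.0006, -40.4472, -23.7503,   0.0702,   0.0248,  -0.    ]), 'eef_pos': array([0.2396, 0.5227, 0.2055]), 'tcp_rot': array([0.2132, 0.977 , 0.0001, 0.    ]), 'wrist_force': array([-0.2124,  0.0979,  0.7004]), 'wrist_torque': array([-0.0426, -0.0271,  0.0347]), 'grasp_force': 0.0, 'finger_gap': 0.9985381268142082}
```

Run:
```python
import cv2
a=cv2.imread('pics/top0.png')[80:340,170:530]
cv2.imwrite('pics/c1.png',cv2.resize(a,None,fx=2.2,fy=2.2,interpolation=cv2.INTER_CUBIC))
```

```text
(no output)
```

View pics/c1.png

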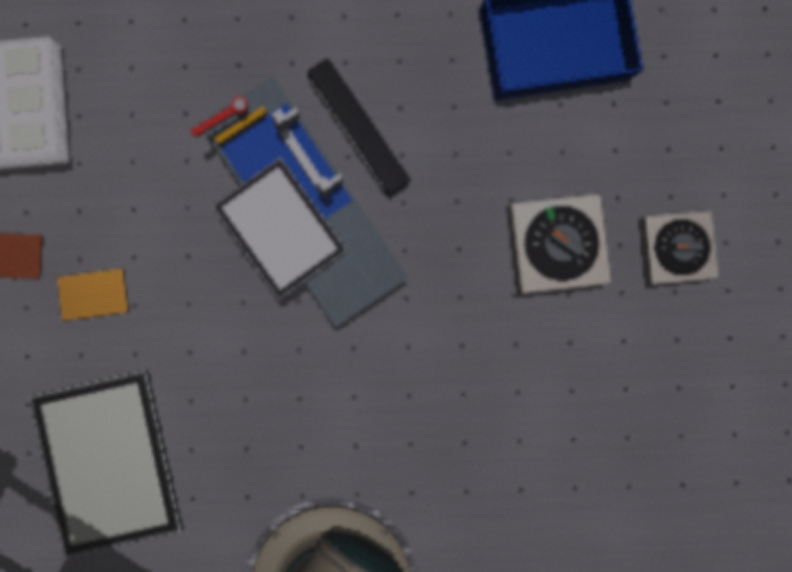

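View pics/scene0.png

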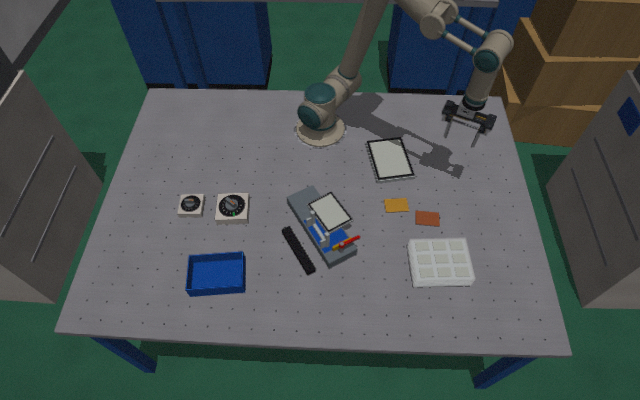

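The panel meant is the one on the deck at top (296,184). The one at (220,287) is bigger and lies on the table. There are two dimmers, a large one at (424,190) and a small one at (477,191). I'll measure sizes and fit the stand from depth.

Run:
```python
from h import *
np.set_printoptions(precision=4,suppress=True)
n='top'; c=cams.camera_params(n); p=np.load('top_p.npy').astype(int); d=np.load('top_d.npy'); P=cloud(c,d)
r,g,b=p[...,0],p[...,1],p[...,2]
z=P[...,2]
def rect(m,name):
    X=P[m][:,:2].astype(np.float32)*1000
    if len(X)<5: print(name,'few');return
    (cx,cy),(w,h),a=cv2.minAreaRect(X); print(name,len(X),'c',round(cx,1),round(cy,1),'wh',round(w,1),round(h,1),'ang',round(a,1),'z',np.median(P[m][:,2])*1000, 'pxc',np.argwhere(m).mean(0)[::-1])
v,u=np.mgrid[0:400,0:640]
st=(u>250)&(u<362)&(v>108)&(v<232)
rect(st&(z>.040)&(z<.056),'deck')
rect(st&(z>.058)&(z<.072)&(v>150),'panel')
rect(st&(z>.12)&(z<.14),'uprights')
rect(st&(r>g+25)&(g>b+25),'fence')
rect(st&(r>100)&(g<70),'keeper')
rect(st&(b>r+50)&(z>.03),'blue')
rect((u>395)&(u<455)&(v>160)&(v<220)&(z>.03)&(z<.05),'dim1')
rect((u>455)&(u<510)&(v>160)&(v<220)&(z>.02)&(z<.05),'dim2')
rect((u>180)&(u<255)&(v>240)&(v<335)&(z>.006)&(z<.05),'panel2')
m=(u>395)&(u<455)&(v>160)&(v<220); print('green',np.argwhere(m&(g>r+40)&(g>b+20)).mean(0)[::-1]); print('orange',np.argwhere(m&(r>g+40)).mean(0)[::-1],(m&(r>g+40)).sum()); rect(m&(z>.06),'grip')
```

```text
deck 2717 c 501.6 38.7 wh 320.6 147.9 ang 32.1 z 49.26867480209193 pxc [312.8892 172.463 ]
panel 2075 c 484.0 41.1 wh 150.0 148.1 ang 34.0 z 63.63340840983321 pxc [297.2333 182.3822]
uprights 53 c 563.3 24.9 wh 114.2 11.7 ang 32.2 z 128.14418103667091 pxc [307.0566 147.6981]
fence 63 c 606.3 103.6 wh 8.1 69.1 ang 31.6 z 74.27010599221 pxc [278.8413 136.381 ]
keeper 88 c 611.1 133.8 wh 26.0 80.1 ang 18.8 z 100.80148739253156 pxc [266.8295 134.0455]
blue 838 c 504.4 24.3 wh 249.8 107.7 ang 30.5 z 49.51801404077115 pxc [297.5239 151.9666]
dim1 1560 c 446.6 -312.6 wh 120.1 119.6 ang 4.9 z 39.52611494893327 pxc [424.3782 189.9141]
dim2 922 c 437.8 -475.3 wh 91.7 93.3 ang 3.2 z 30.013778048510257 pxc [478.5098 191.9544]
panel2 4212 c 176.2 297.8 wh 215.0 270.9 ang 89.7 z 20.898498621541407 pxc [217.6638 290.0178]
green [419.8 176.7]
orange [424.  186.5] 6
grip 105 c 419.7 -159.2 wh 40.3 345.5 ang 10.1 z 71.38538163172959 pxc [426.8952 188.1048]
```

```bash
cat >> h.py <<'E'
TH=np.radians(32.1); SX=np.array([np.sin(TH),-np.cos(TH),0]); SY=np.array([np.cos(TH),np.sin(TH),0]); SO=np.array([.5601,.0300,0])
S=np.array([SX,SY,[0,0,1]]).T
def w(x,y,z): return SO+S@np.array([x,y,z])/1000
def st(X): return S.T@(np.array(X)-SO)*1000
def toolR(a,sgn=1):  # pitch down a deg toward stand +x, tool y in x-z plane
    a=np.radians(a); z=S@[np.cos(a),0,-np.sin(a)]; y=sgn*(S@[np.sin(a),0,np.cos(a)]); return np.array([np.cross(y,z),y,z]).T
def now():
    s=ctrl.state(); return s,np.array(s['eef_pos']),Rn.from_quat(s['tcp_rot']).as_matrix()
def rel(p0,R0,p1,R1): return np.round(R0.T@(np.array(p1)-p0)*100,2), np.round(Rn.from_matrix(R0.T@R1).as_rotvec(),3)
E
python3 - <<'E'
from h import *
np.set_printoptions(precision=3,suppress=True)
c=cams.camera_params('top')
for uv in [(268.6,174.1),(296.4,154.1),(325,192.3)]: print('panel corner',st(atz(c,uv,.064)))
p=np.load('top_p.npy').astype(int); P=cloud(c,np.load('top_d.npy')); Q=(P-SO)@S*1000
z=Q[...,2]; m=(abs(z-64)<5)&(Q[...,0]<-3)&(Q[...,0]>-145)&(Q[...,1]<70)&(Q[...,1]>-200)
print(m.sum(),np.percentile(Q[m],[0.3,5,50,95,99.7],axis=0)); print(cv2.minAreaRect(Q[m][:,:2].astype(np.float32)))
for nm,l in [('front deck',(abs(z-50)<3)&(Q[...,0]<20)&(Q[...,1]<-150)&(Q[...,1]>-198)),]: print(nm,np.percentile(Q[l],[1,99],axis=0))
kp=(p[...,0]>100)&(p[...,1]<70)&(z>80)&(abs(Q[...,0])<200)&(abs(Q[...,1])<200); print('keeper',cv2.minAreaRect(Q[kp][:,:2].astype(np.float32)),np.percentile(Q[kp],[2,98],axis=0))
for a in (30,45,60,90):
  for sg in (1,-1):
    T=toolR(a,sg)
    for A in (100,115):
      M=(Rn.from_euler('z',36,degrees=True)*Rn.from_euler('y',A,degrees=True)).as_matrix().T@T
      e=Rn.from_matrix(M).as_euler('ZYZ'); print(a,sg,A,e)
E
```

```text
panel corner [-121.857    5.785   64.   ]
panel corner [-24.77    9.912  64.   ]
panel corner [ -17.192 -125.539   64.   ]
1952 [[-124.549 -134.422   59.104]
 [-118.578 -126.622   60.186]
 [ -68.689  -59.796   63.675]
 [ -19.786    7.798   67.506]
 [ -13.466   15.609   68.902]]
((-69.0030517578125, -59.20813751220703), (109.86035919189453, 150.04287719726562), 1.9913313388824463)
front deck [[ -78.423 -197.909   47.084]
 [  19.024 -150.549   52.882]]
keeper ((-52.506935119628906, -34.120025634765625), (72.43600463867188, 275.750244140625), 2.738032102584839) [[ -93.436 -173.568   96.402]
 [ -34.085  101.831 1295.074]]
30 1 100 [-1.044  1.542 -2.957]
30 1 115 [-1.065  1.412 -2.728]
30 -1 100 [-1.044  1.542  0.185]
30 -1 115 [-1.065  1.412  0.414]
45 1 100 [-0.786  1.495 -2.97 ]
45 1 115 [-0.818  1.313 -2.78 ]
45 -1 100 [-0.786  1.495  0.171]
45 -1 115 [-0.818  1.313  0.362]
60 1 100 [-0.526  1.454 -2.995]
60 1 115 [-0.558  1.229 -2.857]
60 -1 100 [-0.526  1.454  0.146]
60 -1 115 [-0.558  1.229  0.285]
90 1 100 [ 0.     1.396 -3.074]
90 1 115 [ 0.     1.134 -3.074]
90 -1 100 [-0.     1.396  0.068]
90 -1 115 [-0.     1.134  0.068]
```

Run:
```python
from h import *
s,p,R=now(); print(rel(p,R,w(-69,-165,170),toolR(90,-1)))
```

```text
(array([-34.84, -41.45,   3.55]), array([ 0.  ,  0.  , -0.99]))
```

Emit:
{"api": "move_arm", "payload": {"targets": [{"slide": [-4, -4.5, 0.5], "dr": [0, 0, -0.12], "jaw": -1}, {"slide": [-8, -9, 1], "dr": [0, 0, -0.24], "jaw": -1}, {"slide": [-12, -13.5, 1.5], "dr": [0, 0, -0.36], "jaw": -1}, {"slide": [-16, -18, 2], "dr": [0, 0, -0.5], "jaw": -1}, {"slide": [-20, -22.5, 2.5], "dr": [0, 0, -0.6], "jaw": -1}]}}

```text
time_s: 1.72
eef_pos: [0.3281, 0.2332, 0.1806]
tcp_rot: [-0.087, 0.996, 0.0, 0.001]
wrist_force: [0.7, 0.0, -0.3]
finger_gap: 0.504
grasp_force: 0.0
```

Run:
```python
from h import *
s,p,R=now(); print(s['time_s'],p,s['joints'],s['finger_gap'],rel(p,R,w(-69,-165,170),toolR(90,-1)))
```

```text
1.725 [0.32812877 0.23320544 0.18061577] [ 4.44862278e-01  2.86417924e-02  1.87663671e+00 -2.63984010e-04
  1.23482792e+00 -1.30035370e+00] 0.5038366537850342 (array([ -1.43, -23.85,   1.06]), array([-0.   ,  0.002, -0.386]))
```

Emit:
{"api": "move_arm", "payload": {"targets": [{"slide": [-0.4, -6, 0.3], "dr": [0, 0, -0.1], "jaw": -1}, {"slide": [-0.8, -12, 0.6], "dr": [0, 0, -0.2], "jaw": -1}, {"slide": [-1.2, -18, 0.9], "dr": [0, 0, -0.3], "jaw": -1}, {"slide": [-1.4, -23.8, 1.0], "dr": [0, 0, -0.386], "jaw": -1}, {"slide": [-1.4, -23.8, 1.0], "dr": [0, 0, -0.386], "jaw": -1}]}}

```text
time_s: 2.35
eef_pos: [0.3828, -0.0011, 0.1707]
tcp_rot: [-0.271, 0.963, -0.001, 0.0]
wrist_force: [-1.4, -0.3, -0.1]
finger_gap: 0.005
grasp_force: 0.0
```

Run:
```python
from h import *
np.set_printoptions(precision=3,suppress=True)
c=cams.camera_params('wrist'); P0,d=save('wrist','w1.png')
s,p,R=now(); print(p,st(p),s['joints'],s['finger_gap'],rel(p,R,w(-69,-165,54),toolR(90,-1)))
Q=(cloud(c,d)-SO)@S*1000; z=Q[...,2]
m=(abs(z-64)<5)&(Q[...,0]<-3)&(Q[...,0]>-145)&(Q[...,1]<70)&(Q[...,1]>-150)
print(m.sum(),cv2.minAreaRect(Q[m][:,:2].astype(np.float32)),np.percentile(Q[m],[.3,50,99.7],axis=0))
m=(abs(z-130)<5)&(abs(Q[...,0]-6)<15)&(abs(Q[...,1])<70)
if m.sum()>10: print('upr',m.sum(),cv2.minAreaRect(Q[m][:,:2].astype(np.float32)))
m=(abs(z-50)<4)&(Q[...,0]<45)&(Q[...,0]>-95)&(Q[...,1]<-140)&(Q[...,1]>-230)
if m.sum()>10: print('deck',m.sum(),np.percentile(Q[m],[.5,50,99.5],axis=0))
```

```text
[0.382 0.001 0.171] [ -70.257 -166.176  170.507] [-0.18   0.005  1.928  0.001  1.209 -2.301] 0.004996971316786854 (array([-0.12, -0.13, 11.65]), array([ 0.  ,  0.  , -0.01]))
3233 ((-68.24699401855469, -59.254112243652344), (110.0887222290039, 150.71156311035156), 2.0248632431030273) [[-121.645 -135.685   59.335]
 [ -67.583 -110.744   65.13 ]
 [ -11.662   12.602   67.057]]
deck 6744 [[ -78.369 -204.831   48.371]
 [ -21.363 -174.182   50.765]
 [  36.567 -140.389   52.502]]
```

View pics/w1.png

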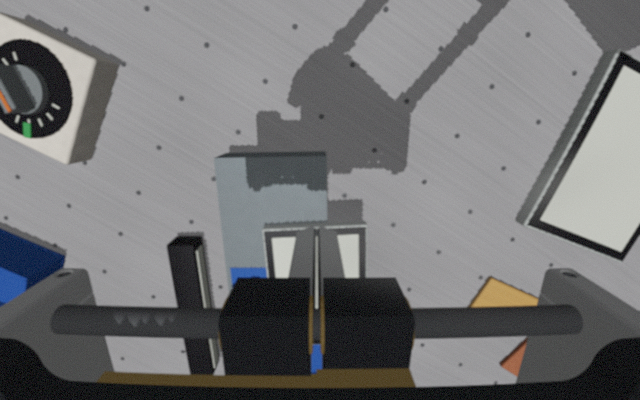

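Emit:
{"api": "move_arm", "payload": {"targets": [{"slide": [0, 0, 4], "dr": [0, 0, 0], "jaw": -1}, {"slide": [-0.1, -0.1, 8], "dr": [0, 0, 0], "jaw": -1}, {"slide": [-0.1, -0.1, 11.6], "dr": [0, 0, 0], "jaw": -1}, {"slide": [-1, -0.1, 11.6], "dr": [0, 0, 0], "jaw": -1}, {"slide": [-2, -0.1, 11.6], "dr": [0, 0, 0], "jaw": -1}]}}

```text
time_s: 3.02
eef_pos: [0.4006, 0.0137, 0.0555]
tcp_rot: [-0.275, 0.961, -0.0, 0.001]
wrist_force: [-0.1, -0.1, -0.4]
finger_gap: -0.0
grasp_force: 0.1
```

Emit:
{"api": "move_arm", "payload": {"targets": [{"slide": [-1, 0, 0], "dr": [0, 0, 0], "jaw": -1}, {"slide": [-2, 0, 0], "dr": [0, 0, 0], "jaw": -1}, {"slide": [-3, 0, 0], "dr": [0, 0, 0], "jaw": -1}, {"slide": [-4, 0, 0], "dr": [0, 0, 0], "jaw": -1}, {"slide": [-5, 0, 0], "dr": [0, 0, 0], "jaw": -1}]}}

```text
time_s: 3.65
eef_pos: [0.4423, 0.039, 0.0545]
tcp_rot: [-0.274, 0.962, 0.0, -0.0]
wrist_force: [-2.1, -0.8, 0.5]
finger_gap: 0.011
grasp_force: 1.2
```

```bash
cat > chk.py <<'E'
from h import *
np.set_printoptions(precision=3,suppress=True)
c=cams.camera_params('top'); P0,d=save('top','t.png')
Q=(cloud(c,d)-SO)@S*1000; z=Q[...,2]
s,p,R=now(); print(s['time_s'],st(p),s['joints'],s['wrist_force'],S.T@s['wrist_force'])
m=(abs(z-64)<5)&(Q[...,0]<-2)&(Q[...,0]>-145)&(Q[...,1]<71)&(Q[...,1]>-160)
print(m.sum(),cv2.minAreaRect(Q[m][:,:2].astype(np.float32)),np.percentile(Q[m],[.5,50,99.5],axis=0))
E
python3 chk.py
```

```text
3.7 [-69.718 -93.15   54.621] [-0.068  0.229  1.999  0.001  0.911 -2.196] [-1.221 -0.64   0.086] [-0.106 -1.375  0.086]
726 ((-62.933006286621094, 18.459138870239258), (91.66229248046875, 110.08776092529297), 88.26165771484375) [[-115.778  -25.701   59.171]
 [ -46.098   35.087   63.584]
 [  -8.076   63.778   68.527]]
```

Emit:
{"api": "move_arm", "payload": {"targets": [{"slide": [-0.3, 0, 0], "dr": [0, 0, 0], "jaw": -1}, {"slide": [-0.5, 0, 0], "dr": [0, 0, 0], "jaw": -1}, {"slide": [-0.7, 0, 0], "dr": [0, 0, 0], "jaw": -1}, {"slide": [-0.8, 0, 0], "dr": [0, 0, 0], "jaw": -1}, {"slide": [-0.9, 0, 0], "dr": [0, 0, 0], "jaw": -1}]}}

```text
time_s: 4.32
eef_pos: [0.4494, 0.0436, 0.0544]
tcp_rot: [-0.274, 0.962, 0.0, -0.0]
wrist_force: [-0.9, -1.3, -0.6]
finger_gap: 0.004
grasp_force: 0.8
```

Emit:
{"api": "move_arm", "payload": {"targets": [{"slide": [-0.05, 0, 0], "dr": [0, 0, 0], "jaw": -1}, {"slide": [-0.1, 0, 0], "dr": [0, 0, 0], "jaw": -1}, {"slide": [-0.1, 0, 0], "dr": [0, 0, 0], "jaw": -1}, {"slide": [-0.15, 0, 0], "dr": [0, 0, 0], "jaw": -1}, {"slide": [-0.15, 0, 0], "dr": [0, 0, 0], "jaw": -1}]}}

```text
time_s: 4.95
eef_pos: [0.4508, 0.0444, 0.0544]
tcp_rot: [-0.275, 0.962, 0.0, 0.0]
wrist_force: [-0.7, 0.0, -0.6]
finger_gap: 0.009
grasp_force: 0.6
```

Emit:
{"api": "move_arm", "payload": {"targets": [{"slide": [-0.05, 0, 0], "dr": [0, 0, 0], "jaw": -1}, {"slide": [-0.1, 0, 0], "dr": [0, 0, 0], "jaw": -1}, {"slide": [-0.15, 0, 0], "dr": [0, 0, 0], "jaw": -1}, {"slide": [-0.2, 0, 0], "dr": [0, 0, 0], "jaw": -1}, {"slide": [-0.2, 0, 0], "dr": [0, 0, 0], "jaw": -1}]}}

```text
time_s: 5.58
eef_pos: [0.4512, 0.0447, 0.0544]
tcp_rot: [-0.275, 0.961, -0.0, -0.001]
wrist_force: [-4.3, -4.0, 3.0]
finger_gap: 0.008
grasp_force: 2.8
```

```bash
python3 chk.py
```

```text
5.625 [-70.366 -84.485  54.401] [-0.054  0.242  1.981 -0.002  0.921 -2.18 ] [-4.607 -3.724  2.589] [ 0.706 -5.882  2.589]
629 ((-61.95122528076172, 30.58310317993164), (83.23402404785156, 109.49821472167969), 88.14634704589844) [[-114.821   -9.323   59.504]
 [ -43.022   46.135   63.846]
 [  -6.772   70.805   68.464]]
```

Emit:
{"api": "move_arm", "payload": {"targets": [{"slide": [1, 0, 0], "dr": [0, 0, 0], "jaw": -1}, {"slide": [1, 1, -5], "dr": [0, 0, 0], "jaw": -1}, {"slide": [-3, 5, -5], "dr": [0, 0, 0], "jaw": -1}, {"slide": [-8, 8, -5], "dr": [0, 0, 0], "jaw": -1}, {"slide": [-8.3, 8, -2], "dr": [0, 0, 0], "jaw": -1}]}}

```text
time_s: 6.25
eef_pos: [0.486, 0.1613, 0.0767]
tcp_rot: [-0.276, 0.961, 0.0, 0.006]
wrist_force: [-0.4, -0.1, -1.3]
finger_gap: 0.01
grasp_force: 0.0
```

Emit:
{"api": "move_arm", "payload": {"targets": [{"slide": [0, 0, 2.2], "dr": [0, 0, 0], "jaw": -1}, {"slide": [0, -0.5, 2.2], "dr": [0, 0, 0], "jaw": -1}, {"slide": [0, -1, 2.2], "dr": [0, 0, 0], "jaw": -1}, {"slide": [0, -1.5, 2.2], "dr": [0, 0, 0], "jaw": -1}, {"slide": [0, -2, 2.2], "dr": [0, 0, 0], "jaw": -1}]}}

```text
time_s: 6.88
eef_pos: [0.4921, 0.1397, 0.0533]
tcp_rot: [-0.274, 0.962, -0.0, 0.001]
wrist_force: [0.6, -0.1, 0.1]
finger_gap: 0.008
grasp_force: 0.0
```

```bash
python3 chk.py
```

```text
6.925 [-128.802    0.652   53.179] [ 0.14   0.317  1.866  0.     0.956 -1.986] [-0.441  0.189  0.131] [-0.394 -0.273  0.131]
1070 ((-63.004119873046875, -1.5382232666015625), (148.68350219726562, 109.60386657714844), 87.69210052490234) [[-118.587  -75.733   59.096]
 [ -41.531  -34.074   63.637]
 [  -7.164   70.456   68.875]]
```

Emit:
{"api": "move_arm", "payload": {"targets": [{"slide": [0, -0.3, 0], "dr": [0, 0, 0], "jaw": -1}, {"slide": [0, -0.5, 0], "dr": [0, 0, 0], "jaw": -1}, {"slide": [0, -0.7, 0], "dr": [0, 0, 0], "jaw": -1}, {"slide": [0, -0.8, 0], "dr": [0, 0, 0], "jaw": -1}, {"slide": [0, -0.8, 0], "dr": [0, 0, 0], "jaw": -1}]}}

```text
time_s: 7.55
eef_pos: [0.495, 0.1335, 0.0525]
tcp_rot: [-0.274, 0.962, 0.0, -0.0]
wrist_force: [-3.3, 2.7, 3.4]
finger_gap: 0.0
grasp_force: 2.1
```

Emit:
{"api": "move_arm", "payload": {"targets": [{"slide": [0, -0.05, 0], "dr": [0, 0, 0], "jaw": -1}, {"slide": [0, -0.1, 0], "dr": [0, 0, 0], "jaw": -1}, {"slide": [0, -0.15, 0], "dr": [0, 0, 0], "jaw": -1}, {"slide": [0, -0.2, 0], "dr": [0, 0, 0], "jaw": -1}, {"slide": [0, -0.25, 0], "dr": [0, 0, 0], "jaw": -1}]}}

```text
time_s: 8.18
eef_pos: [0.4954, 0.1326, 0.0524]
tcp_rot: [-0.274, 0.962, 0.002, -0.001]
wrist_force: [-4.9, 7.1, 6.4]
finger_gap: 0.003
grasp_force: 4.8
```

```bash
python3 chk.py
```

```text
8.225 [-121.331   -0.319   52.475] [ 0.124  0.321  1.862  0.004  0.961 -2.004] [-5.091  6.412  6.194] [-8.137 -0.906  6.194]
1012 ((-56.69225311279297, -2.5098724365234375), (147.33811950683594, 109.43980407714844), 89.5626449584961) [[-110.291  -75.497   59.215]
 [ -33.425  -36.152   64.33 ]
 [  -2.636   69.323   68.754]]
```

```bash
cat >> h.py <<'E'
def plan(*ps):  # each (x,y,z,a)
    s,p,R=now(); 
    for q in ps: print(q,*rel(p,R,w(*q[:3]),toolR(q[3],-1)))
E
python3 -c "
from h import *
plan((-135,0,60,90),(-150,0,122,45),(-79,0,51,45))"
```

```text
(-135, 0, 60, 90) [-0.02  1.37 -0.75] [ 0.004 -0.001 -0.005]
(-150, 0, 122, 45) [-0.01  2.89 -6.94] [ 0.789 -0.003 -0.005]
(-79, 0, 51, 45) [-0.05 -4.23  0.13] [ 0.789 -0.003 -0.005]
```

Emit:
{"api": "move_arm", "payload": {"targets": [{"slide": [0, 1, 0], "dr": [0, 0, 0], "jaw": -0.8}, {"slide": [0, 2, -2], "dr": [0.17, 0, 0], "jaw": 0}, {"slide": [0, 2.5, -4], "dr": [0.35, 0, 0], "jaw": 0.2}, {"slide": [0, 2.9, -6], "dr": [0.52, 0, 0], "jaw": 0.2}, {"slide": [0, 2.9, -6.9], "dr": [0.7, 0, 0], "jaw": 0.2}]}}

```text
time_s: 8.85
eef_pos: [0.4835, 0.1576, 0.1238]
tcp_rot: [-0.258, 0.902, -0.331, 0.099]
wrist_force: [-0.6, -1.0, -2.0]
finger_gap: 0.491
grasp_force: 0.0
```

Emit:
{"api": "move_arm", "payload": {"targets": [{"slide": [0, 0, 0], "dr": [0.089, 0, 0], "jaw": 0.2}, {"slide": [0, 0, 0], "dr": [0.089, 0, 0], "jaw": 0.2}, {"slide": [0, 0, 0], "dr": [0.089, 0, 0], "jaw": 0.2}, {"slide": [0, 0, 0], "dr": [0.089, 0, 0], "jaw": 0.2}, {"slide": [0, 0, 0], "dr": [0.089, 0, 0], "jaw": 0.2}]}}

```text
time_s: 9.48
eef_pos: [0.482, 0.1552, 0.1221]
tcp_rot: [-0.252, 0.888, -0.369, 0.106]
wrist_force: [-0.6, -0.8, 0.8]
finger_gap: 0.598
grasp_force: 0.0
```

```bash
python3 -c "
from h import *
s,p,R=now();print(st(p),s['joints'],s['finger_gap'])
plan((-120,0,92,45),(-79,0,51,45))"
```

```text
[-147.6007514     0.34818432  122.11056644] [ 0.7251604   0.38145995  1.91248495 -0.85548817  1.18404389 -0.92158718] 0.598221062070312
(-120, 0, 92, 45) [0.02 0.19 4.08] [-0.003 -0.003 -0.005]
(-79, 0, 51, 45) [0.01 0.21 9.88] [-0.003 -0.003 -0.005]
```

Emit:
{"api": "move_arm", "payload": {"targets": [{"slide": [0, 0.2, 3], "dr": [0, 0, 0], "jaw": 0.2}, {"slide": [0, 0.2, 5.5], "dr": [0, 0, 0], "jaw": 0.2}, {"slide": [0, 0.2, 8], "dr": [0, 0, 0], "jaw": 0.2}, {"slide": [0, 0.2, 9.8], "dr": [0, 0, 0], "jaw": 0.2}, {"slide": [0, 0.2, 9.8], "dr": [0, 0, 0], "jaw": 0.2}]}}

```text
time_s: 10.1
eef_pos: [0.5173, 0.0968, 0.0505]
tcp_rot: [-0.253, 0.888, -0.37, 0.105]
wrist_force: [-0.4, -0.4, 0.3]
finger_gap: 0.595
grasp_force: 0.0
```

Run:
```python
from h import *
save('scene','s1.png'); a=cv2.imread('pics/s1.png')[150:300,220:440]; cv2.imwrite('pics/s1c.png',cv2.resize(a,None,fx=3.5,fy=3.5,interpolation=cv2.INTER_CUBIC))
s,p,R=now();print(st(p),s['wrist_force'],s['finger_gap'])
h=28
ws=[]
for t,dep in ((8,22),(16,22),(24,22),(32,24),(40,26)):
    r=np.radians(t); F=np.array([-14*np.sin(r)-110*np.cos(r),50+110*np.sin(r)])
    tip=F+dep*.7071*np.array([1,-1])+h*.7071*np.array([1,1])
    ws.append((round(tip[0],1),0,round(tip[1],1),45))
plan(*ws)
```

```text
[-79.85897866  -0.16594485  51.01552936] [-0.00208073 -0.01025907  0.15427089] 0.6012390449074148
(np.float64(-75.5), 0, np.float64(69.6), 45) [-0.02 -1.63 -1.  ] [-0.004 -0.004 -0.003]
(np.float64(-74.2), 0, np.float64(84.6), 45) [-0.02 -2.78 -1.96] [-0.004 -0.004 -0.003]
(np.float64(-70.8), 0, np.float64(99.0), 45) [-0.02 -4.04 -2.74] [-0.004 -0.004 -0.003]
(np.float64(-63.9), 0, np.float64(111.1), 45) [-0.02 -5.39 -3.1 ] [-0.004 -0.004 -0.003]
(np.float64(-55.1), 0, np.float64(122.1), 45) [-0.03 -6.79 -3.25] [-0.004 -0.004 -0.003]
```

View pics/s1c.png

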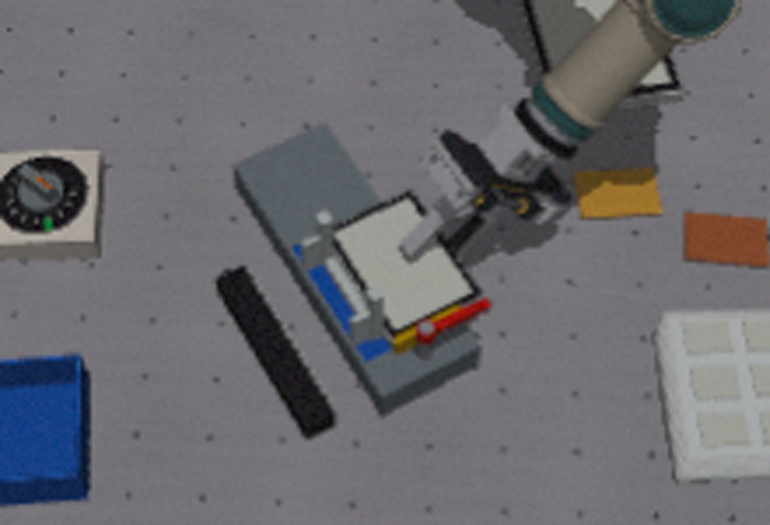

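Emit:
{"api": "move_arm", "payload": {"targets": [{"slide": [0, -0.8, -0.5], "dr": [0, 0, 0], "jaw": 0.2}, {"slide": [0, -1.6, -1.0], "dr": [0, 0, 0], "jaw": 0.2}, {"slide": [0, -2.2, -1.5], "dr": [0, 0, 0], "jaw": 0.2}, {"slide": [0, -2.8, -2.0], "dr": [0, 0, 0], "jaw": 0.2}, {"slide": [0, -3.4, -2.4], "dr": [0, 0, 0], "jaw": 0.2}]}}

```text
time_s: 10.78
eef_pos: [0.5203, 0.0935, 0.0925]
tcp_rot: [-0.253, 0.888, -0.368, 0.106]
wrist_force: [-4.1, 4.0, -1.2]
finger_gap: 0.598
grasp_force: 2.0
```

```bash
cat > tilt.py <<'E'
from h import *
np.set_printoptions(precision=1,suppress=True)
s,p,R=now();print(s['time_s'],st(p),s['wrist_force'],s['finger_gap'],s['grasp_force'])
for n in ('scene','top'):
    c=cams.camera_params(n); P,d=save(n,n+'t.png'); Q=(cloud(c,d)-SO)@S*1000
    for ya,yb in ((-70,-30),(30,70)):
        m=(Q[...,0]>-125)&(Q[...,0]<-3)&(Q[...,1]>ya)&(Q[...,1]<yb)&(Q[...,2]>58)&(Q[...,2]<165)&(P.min(-1)>120)
        X=Q[m]
        if len(X)<30: print(n,ya,len(X)); continue
        k=np.polyfit(X[:,0],X[:,2],1); print(n,ya,len(X),'tilt',np.degrees(np.arctan(-k[0])),'x',X[:,0].min(),X[:,0].max(),'z',X[:,2].min(),X[:,2].max())
E
python3 tilt.py
```

```text
10.775 [-74.9   0.   92.5] [-4.1  4.  -1.2] 0.5982505090070135 2.045684829354286
scene -70 192 tilt 17.520290152085384 x -91.53980457080883 -8.133522315838256 z 59.83593376179579 95.10891005179722
scene 30 225 tilt 17.145594081461926 x -91.9934837717327 -7.458775846781395 z 59.60008436581398 95.00710985222909
top -70 309 tilt 18.487639769486318 x -90.5299729783928 -14.586956511251254 z 64.11061492102553 96.33946206013007
top 30 263 tilt 18.778772003817718 x -87.82491242445847 -14.94248724519779 z 63.91190499468583 99.54618276335277
```

Emit:
{"api": "move_arm", "payload": {"targets": [{"slide": [0, -0.7, -0.3], "dr": [0, 0, 0], "jaw": 0.2}, {"slide": [0, -1.4, -0.5], "dr": [0, 0, 0], "jaw": 0.2}, {"slide": [0, -2.0, -0.7], "dr": [0, 0, 0], "jaw": 0.2}, {"slide": [0, -2.7, -0.8], "dr": [0, 0, 0], "jaw": 0.2}, {"slide": [0, -3.3, -0.8], "dr": [0, 0, 0], "jaw": 0.2}]}}

```text
time_s: 11.5
eef_pos: [0.5306, 0.0767, 0.1216]
tcp_rot: [-0.253, 0.888, -0.37, 0.106]
wrist_force: [-0.5, 1.2, -1.0]
finger_gap: 0.601
grasp_force: 0.9
```

```bash
python3 tilt.py
```

```text
11.5 [-55.2  -0.2 121.6] [-0.5  1.2 -1. ] 0.6009776920887375 0.8779224496538518
scene -70 167 tilt 38.02719706298197 x -72.48293679327716 -4.358663707498268 z 63.469694545692526 121.17184935771631
scene 30 199 tilt 39.38906457603846 x -81.9548933727388 -6.607943177257081 z 62.29159109583832 127.83976463849086
top -70 0
top 30 0
```

Emit:
{"api": "move_arm", "payload": {"targets": [{"slide": [0, -0.6, 0.3], "dr": [0, 0, 0], "jaw": 0.2}, {"slide": [0, -0.4, 0.6], "dr": [0, 0, 0], "jaw": 0.08}, {"slide": [0, -0.1, 0.6], "dr": [0, 0, 0], "jaw": -0.03}, {"slide": [0, 0.15, 0.6], "dr": [0, 0, 0], "jaw": -0.14}, {"slide": [0, 0.4, 0.6], "dr": [0, 0, 0], "jaw": -0.25}]}}

```text
time_s: 12.22
eef_pos: [0.5308, 0.076, 0.1137]
tcp_rot: [-0.254, 0.888, -0.37, 0.105]
wrist_force: [-0.5, 0.3, -2.3]
finger_gap: 0.385
grasp_force: 0.6
```

Emit:
{"api": "move_arm", "payload": {"targets": [{"slide": [0, 0.25, 0], "dr": [0, 0, 0], "jaw": -0.36}, {"slide": [0, 0.5, 0], "dr": [0, 0, 0], "jaw": -0.47}, {"slide": [0, 0.75, 0], "dr": [0, 0, 0], "jaw": -0.55}, {"slide": [0, 0.85, 0], "dr": [0, 0, 0], "jaw": -0.6}, {"slide": [0, 0.85, 0], "dr": [0, 0, 0], "jaw": -0.6}]}}

```text
time_s: 12.85
eef_pos: [0.5279, 0.0811, 0.108]
tcp_rot: [-0.253, 0.888, -0.37, 0.105]
wrist_force: [-1.6, 0.0, -0.8]
finger_gap: 0.201
grasp_force: 0.6
```

```bash
python3 tilt.py
```

```text
12.85 [-60.4  -0.2 108. ] [-1.6  0.  -0.8] 0.2013909102719501 0.5791185144335032
scene -70 181 tilt 41.46157256243142 x -79.91772294044047 -3.9410184046807246 z 59.6531217855039 132.89356475110594
scene 30 189 tilt 41.096500758535385 x -79.47370377042623 -5.449398141912704 z 64.3427949714037 133.48597501263356
top -70 0
top 30 0
```

```bash
cat > arc.py <<'E'
from h import *
import sys
ws=[]
for t in map(float,sys.argv[1:]):
    r=np.radians(t); D=33; q=np.array([-14*np.sin(r),50])+7*np.array([np.sin(r),np.cos(r)])+(110-D)*np.array([-np.cos(r),np.sin(r)])
    ws.append((round(q[0],1),0,round(q[1],1),t))
plan(*ws)
E
python3 arc.py 50 55 60 65 70 75 80 85 88
```

```text
(np.float64(-54.9), 0, np.float64(113.5), 50.0) [-0.02 -0.77  0.  ] [-0.091 -0.003 -0.003]
(np.float64(-49.9), 0, np.float64(117.1), 55.0) [-0.02 -1.38  0.1 ] [-0.178 -0.003 -0.003]
(np.float64(-44.6), 0, np.float64(120.2), 60.0) [-0.02 -1.97  0.26] [-0.265 -0.003 -0.003]
(np.float64(-38.9), 0, np.float64(122.7), 65.0) [-0.03 -2.55  0.49] [-0.353 -0.002 -0.003]
(np.float64(-32.9), 0, np.float64(124.8), 70.0) [-0.03 -3.12  0.77] [-0.44  -0.002 -0.004]
(np.float64(-26.7), 0, np.float64(126.2), 75.0) [-0.03 -3.66  1.11] [-0.527 -0.002 -0.004]
(np.float64(-20.3), 0, np.float64(127.0), 80.0) [-0.03 -4.17  1.51] [-0.614 -0.002 -0.004]
(np.float64(-13.7), 0, np.float64(127.3), 85.0) [-0.04 -4.65  1.95] [-0.702 -0.002 -0.004]
(np.float64(-9.7), 0, np.float64(127.2), 88.0) [-0.04 -4.93  2.24] [-0.754 -0.002 -0.004]
```

Emit:
{"api": "move_arm", "payload": {"targets": [{"slide": [0, -0.8, 0], "dr": [-0.09, 0, 0], "jaw": -0.6}, {"slide": [0, -1.4, 0.1], "dr": [-0.18, 0, 0], "jaw": -0.6}, {"slide": [0, -2.0, 0.3], "dr": [-0.265, 0, 0], "jaw": -0.6}, {"slide": [0, -2.55, 0.5], "dr": [-0.35, 0, 0], "jaw": -0.6}, {"slide": [0, -3.1, 0.8], "dr": [-0.44, 0, 0], "jaw": -0.6}]}}

```text
time_s: 13.58
eef_pos: [0.5425, 0.0575, 0.1252]
tcp_rot: [-0.271, 0.947, -0.166, 0.048]
wrist_force: [-0.6, 0.4, -0.4]
finger_gap: 0.202
grasp_force: 0.3
```

```bash
python3 tilt.py; python3 arc.py 74 78 82 85 88
```

```text
13.575 [-32.6  -0.3 125.2] [-0.6  0.4 -0.4] 0.20202136747145163 0.32492507714778185
scene -70 0
scene 30 27
top -70 0
top 30 0
(np.float64(-28.0), 0, np.float64(125.9), 74.0) [ 0.06 -0.17  0.11] [-0.072  0.001 -0.009]
(np.float64(-22.9), 0, np.float64(126.8), 78.0) [ 0.05 -0.68  0.2 ] [-0.142  0.002 -0.009]
(np.float64(-17.6), 0, np.float64(127.2), 82.0) [ 0.05 -1.19  0.34] [-0.212  0.002 -0.009]
(np.float64(-13.7), 0, np.float64(127.3), 85.0) [ 0.05 -1.56  0.47] [-0.264  0.002 -0.009]
(np.float64(-9.7), 0, np.float64(127.2), 88.0) [ 0.04 -1.93  0.61] [-0.316  0.002 -0.009]
```

Emit:
{"api": "move_arm", "payload": {"targets": [{"slide": [0, -0.2, 0.1], "dr": [-0.07, 0, 0], "jaw": -0.6}, {"slide": [0, -0.7, 0.2], "dr": [-0.14, 0, 0], "jaw": -0.6}, {"slide": [0, -1.2, 0.35], "dr": [-0.21, 0, 0], "jaw": -0.6}, {"slide": [0, -1.6, 0.5], "dr": [-0.265, 0, 0], "jaw": -0.6}, {"slide": [0, -1.95, 0.6], "dr": [-0.32, 0, 0], "jaw": -0.6}]}}

```text
time_s: 14.3
eef_pos: [0.5524, 0.0404, 0.1249]
tcp_rot: [-0.275, 0.961, -0.014, 0.003]
wrist_force: [0.5, 0.6, -1.2]
finger_gap: 0.2
grasp_force: 0.1
```

```bash
cat > up.py <<'E'
from h import *
np.set_printoptions(precision=1,suppress=True)
s,p,R=now();print(s['time_s'],st(p),S.T@s['wrist_force'],s['finger_gap'],s['grasp_force'])
for n in ('scene','top'):
    c=cams.camera_params(n); P,d=save(n,n+'t.png'); Q=(cloud(c,d)-SO)@S*1000
    for za,zb in ((70,85),(110,128),(135,150),(153,170)):
      for ya,yb in ((-73,-58),(-40,-20),(20,40),(58,73)):
        m=(Q[...,0]>-60)&(Q[...,0]<30)&(Q[...,1]>ya)&(Q[...,1]<yb)&(Q[...,2]>za)&(Q[...,2]<zb)
        if m.sum()>4: print(n,za,ya,m.sum(),np.percentile(Q[m][:,0],[5,50,95]),np.percentile(Q[m][:,2],[95]))
    m=(abs(Q[...,0]+7)<20)&(abs(Q[...,1])<110)&(Q[...,2]>150)&(Q[...,2]<172)
    if m.sum()>5: print('top edge y',np.percentile(Q[m][:,1],[1,99]))
E
python3 up.py
python3 - <<'E'
import cv2
a=cv2.imread('pics/scenet.png')[150:300,220:440]; cv2.imwrite('pics/s2c.png',cv2.resize(a,None,fx=3.5,fy=3.5,interpolation=cv2.INTER_CUBIC))
E
```

```text
14.3 [-12.9  -1.  124.9] [-0.2  0.8 -1.2] 0.19973210876533654 0.0732978465839551
scene 70 -40 12 [-1.1  0.6  9.2] [83.7]
scene 70 58 14 [-1.3  4.4 16.5] [82.4]
scene 110 20 10 [-5.9 -4.7 -3. ] [126.1]
scene 110 58 17 [-6.3 -3.1 11.8] [126.]
scene 135 20 13 [-9.6 -6.6 -5.6] [149.4]
scene 135 58 10 [-9.2 -7.3 -4.8] [149.]
scene 153 20 22 [-21.1 -13.7  -9.2] [160.9]
scene 153 58 18 [-22.5 -14.6  -8.9] [159.8]
top edge y [-4.  77.6]
top 153 -40 42 [-18.9 -12.4  -6. ] [161.2]
top edge y [-51.1 -19. ]
```

View pics/s2c.png

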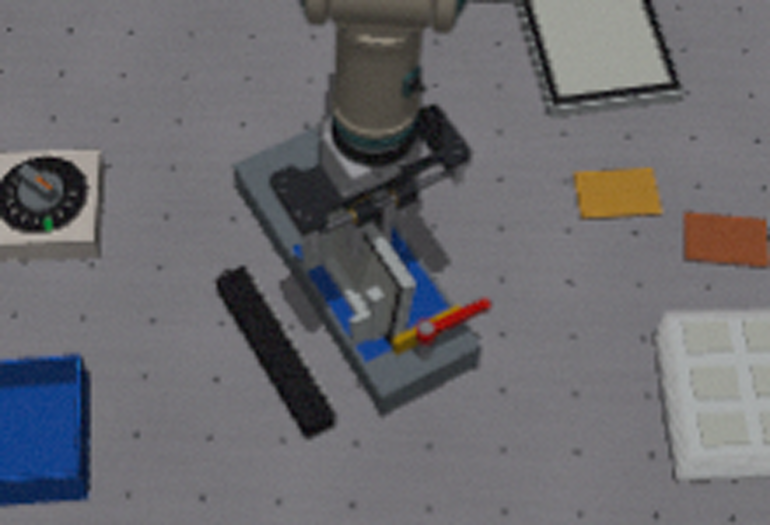

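Emit:
{"api": "move_arm", "payload": {"targets": [{"slide": [0, -0.2, 0], "dr": [-0.01, 0, 0], "jaw": -0.6}, {"slide": [0, -0.4, 0], "dr": [-0.02, 0, 0], "jaw": -0.6}, {"slide": [0, -0.6, 0], "dr": [-0.025, 0, 0], "jaw": -0.6}, {"slide": [0, -0.7, 0], "dr": [-0.025, 0, 0], "jaw": -0.6}, {"slide": [0, -0.75, 0], "dr": [-0.025, 0, 0], "jaw": -0.6}]}}

```text
time_s: 15.02
eef_pos: [0.5571, 0.034, 0.1256]
tcp_rot: [-0.275, 0.962, -0.002, 0.001]
wrist_force: [0.6, 0.8, -0.9]
finger_gap: 0.197
grasp_force: 0.0
```

```bash
python3 up.py
```

```text
15.025 [ -5.   -0.4 125.6] [-0.3  1.  -0.9] 0.19650088666433016 0.0
scene 70 -40 7 [ 2.2  3.7 14.3] [80.5]
scene 70 58 9 [ 0.9  3.  11.8] [79.7]
scene 110 20 8 [2.4 3.  3.5] [125.6]
scene 110 58 13 [ 1.9  3.4 13.1] [126.7]
scene 135 20 7 [2.1 2.4 3. ] [148.2]
scene 135 58 5 [1.6 2.  3.2] [144.9]
scene 153 20 23 [-10.2  -3.    1.4] [162.1]
scene 153 58 18 [-10.4  -4.3   1.8] [160.8]
top edge y [-0.6 78.1]
top 153 -73 16 [-13.3  -9.9  -4.9] [162.6]
top 153 -40 41 [-13.1  -6.6  -0.7] [161.7]
top edge y [-69.8 -19. ]
```

Emit:
{"api": "move_arm", "payload": {"targets": [{"slide": [0, -0.1, 0], "dr": [0, 0, 0], "jaw": -0.6}, {"slide": [0, -0.2, 0], "dr": [0, 0, 0], "jaw": -0.6}, {"slide": [0, -0.25, 0], "dr": [0, 0, 0], "jaw": -0.6}, {"slide": [0, -0.25, 0], "dr": [0, 0, 0], "jaw": -0.6}, {"slide": [0, -0.25, 0], "dr": [0, 0, 0], "jaw": -0.6}]}}

```text
time_s: 15.75
eef_pos: [0.5582, 0.0323, 0.1256]
tcp_rot: [-0.274, 0.962, -0.001, 0.0]
wrist_force: [-1.9, 2.2, 1.5]
finger_gap: 0.203
grasp_force: 1.2
```

Emit:
{"api": "move_arm", "payload": {"targets": [{"slide": [0, 0, 0], "dr": [0, 0, 0], "jaw": -0.5}, {"slide": [0, 0, 0], "dr": [0, 0, 0], "jaw": -0.35}, {"slide": [0, 0, 0], "dr": [0, 0, 0], "jaw": -0.3}, {"slide": [0, 0, -1], "dr": [0, 0, 0], "jaw": -0.3}, {"slide": [0, 0, -3], "dr": [0, 0, 0], "jaw": -0.3}]}}

```text
time_s: 16.38
eef_pos: [0.558, 0.0319, 0.1558]
tcp_rot: [-0.275, 0.962, -0.002, -0.0]
wrist_force: [0.8, 0.2, 0.4]
finger_gap: 0.349
grasp_force: 0.0
```

Emit:
{"api": "move_arm", "payload": {"targets": [{"slide": [0, 0, -3], "dr": [0, 0, 0], "jaw": -0.3}, {"slide": [0, 0, -6], "dr": [0, 0, 0], "jaw": -0.3}, {"slide": [6, 0, -8], "dr": [0, 0, 0], "jaw": -1}, {"slide": [12, 0, -8], "dr": [0, 0, 0], "jaw": -1}, {"slide": [14, 0, -8], "dr": [0, 0, 0], "jaw": -1}]}}

```text
time_s: 17.0
eef_pos: [0.4371, -0.0425, 0.2367]
tcp_rot: [-0.274, 0.962, -0.002, 0.001]
wrist_force: [0.1, 0.0, 0.4]
finger_gap: 0.068
grasp_force: 0.0
```

```bash
python3 up.py
python3 - <<'E'
import cv2
a=cv2.imread('pics/scenet.png')[180:290,260:410]; cv2.imwrite('pics/s3c.png',cv2.resize(a,None,fx=5,fy=5,interpolation=cv2.INTER_CUBIC))
E
```

```text
17.0 [  -3.9 -142.8  236.7] [0.1 0.1 0.4] 0.0680540607545047 0.0
scene 70 -40 7 [ 2.2  3.3 10.6] [82.7]
scene 70 58 14 [ 1.7  5.8 24.1] [84.4]
scene 110 -73 5 [1.6 2.9 3.4] [125.3]
scene 110 -40 14 [ 1.9  3.8 14.1] [127.5]
scene 110 20 7 [1.  2.1 3.6] [126.9]
scene 110 58 13 [1.3 3.8 9.3] [126.4]
scene 135 -73 5 [1.8 2.6 3.4] [146.1]
scene 135 -40 10 [0.9 2.5 3.4] [149.2]
scene 135 20 8 [1.1 2.8 3.2] [148.7]
scene 135 58 6 [2.2 2.6 4.4] [146.9]
scene 153 -73 13 [-8.8 -4.4  1.2] [162.7]
scene 153 -40 21 [-10.8  -4.3   2.5] [161.8]
scene 153 20 21 [-10.6  -4.    2.4] [159.]
scene 153 58 19 [-11.   -6.    1.8] [161.]
top edge y [-69.5  77.8]
top 153 20 43 [-13.6  -7.2  -0.6] [161.8]
top 153 58 29 [-13.4  -6.6  -0.6] [162.2]
top edge y [-20.2  73.6]
```

View pics/s3c.png

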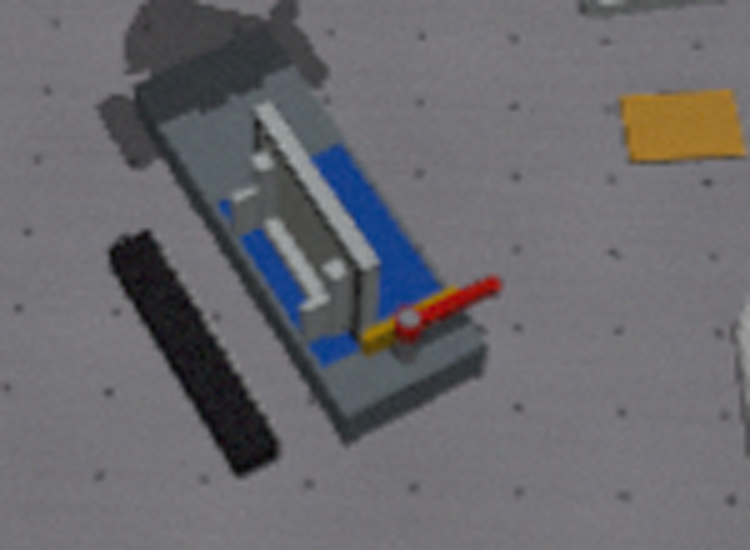

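Emit:
{"api": "move_arm", "payload": {"targets": [{"slide": [0, 0.3, 5], "dr": [0, 0, 0], "jaw": -1}, {"slide": [0, 0.3, 10], "dr": [0, 0, 0], "jaw": -1}, {"slide": [0, 0.3, 15], "dr": [0, 0, 0], "jaw": -1}, {"slide": [0, 0.3, 17], "dr": [0, 0, 0], "jaw": -1}, {"slide": [-2, 0.3, 17], "dr": [0, 0, 0], "jaw": -1}]}}

```text
time_s: 17.73
eef_pos: [0.455, -0.0282, 0.0639]
tcp_rot: [-0.274, 0.962, -0.001, -0.001]
wrist_force: [-0.1, -0.1, 1.0]
finger_gap: 0.007
grasp_force: 0.0
```

Emit:
{"api": "move_arm", "payload": {"targets": [{"slide": [-1.5, 0, 0], "dr": [0, 0, 0], "jaw": -1}, {"slide": [-2.5, 0, 0], "dr": [0, 0, 0], "jaw": -1}, {"slide": [-3.2, 0, 0], "dr": [0, 0, 0], "jaw": -1}, {"slide": [-3.5, 0, 0], "dr": [0, 0, 0], "jaw": -1}, {"slide": [-3.6, 0, 0], "dr": [0, 0, 0], "jaw": -1}]}}

```text
time_s: 18.35
eef_pos: [0.4851, -0.0104, 0.0659]
tcp_rot: [-0.275, 0.962, -0.002, 0.0]
wrist_force: [-3.2, -1.2, 3.3]
finger_gap: 0.006
grasp_force: 2.1
```

```bash
python3 -c "
from h import *
s,p,R=now();print(s['time_s'],st(p),S.T@s['wrist_force'])"
```

```text
18.35 [ -5.65541921 -84.99510927  65.92814242] [-0.6962053  -3.35936912  3.251445  ]
```

Emit:
{"api": "move_arm", "payload": {"targets": [{"slide": [-0.05, 0, 0], "dr": [0, 0, 0], "jaw": -1}, {"slide": [-0.1, 0, 0], "dr": [0, 0, 0], "jaw": -1}, {"slide": [-0.15, 0, 0], "dr": [0, 0, 0], "jaw": -1}, {"slide": [-0.15, 0, 0], "dr": [0, 0, 0], "jaw": -1}, {"slide": [-0.15, 0, 0], "dr": [0, 0, 0], "jaw": -1}]}}

```text
time_s: 18.98
eef_pos: [0.4858, -0.01, 0.0658]
tcp_rot: [-0.275, 0.962, -0.002, -0.0]
wrist_force: [-4.9, -4.8, 5.7]
finger_gap: 0.002
grasp_force: 7.0
```

```bash
python3 -c "
from h import *
s,p,R=now();print(s['time_s'],st(p),S.T@s['wrist_force'])"
```

```text
18.975 [ -5.64840312 -84.2091793   65.81655937] [ 1.41254805 -6.71569399  5.70465104]
```

Emit:
{"api": "move_arm", "payload": {"targets": [{"slide": [1.5, 0, 0], "dr": [0, 0, 0], "jaw": -1}, {"slide": [2.5, 0, -5], "dr": [0, 0, 0], "jaw": -1}, {"slide": [2.5, 0, -10], "dr": [0, 0, 0], "jaw": -1}, {"slide": [2.5, 3, -15], "dr": [0, 0, 0], "jaw": -1}, {"slide": [-1, 8, -16], "dr": [0, 0, 0], "jaw": -1}]}}

```text
time_s: 19.6
eef_pos: [0.4545, 0.0636, 0.2288]
tcp_rot: [-0.272, 0.962, -0.003, 0.004]
wrist_force: [1.4, -0.9, 0.5]
finger_gap: 0.007
grasp_force: 0.0
```

```bash
cat > kp.py <<'E'
from h import *
import sys
def kq(q,r=50,z=93):
    f=np.pi+q-.33; e=np.array([np.cos(f),np.sin(f)]); b=np.array([np.cos(f-np.pi/2),np.sin(f-np.pi/2)])
    o=5+abs(11.5*b[0])+abs(9*b[1]); x=np.array([-25,95])+r*e+o*b
    return (round(float(x[0]),1),round(float(x[1]),1),z,90)
z=float(sys.argv[1])
if __name__=='__main__':
    s,p,R=now(); print(st(p),S.T@s['wrist_force'])
    plan(*[kq(float(a),z=z) for a in sys.argv[2:]])
E
python3 kp.py 225 -.3; python3 kp.py 93 -.3
```

```text
[-84.62244205 -71.60773963 228.77448525] [1.47081518 0.68009771 0.48711113]
(-54.2, 139.8, 225.0, 90) [-21.16  -2.85   0.54] [-0.008  0.007 -0.009]
[-84.62244205 -71.60773963 228.77448525] [1.47081518 0.68009771 0.48711113]
(-54.2, 139.8, 93.0, 90) [-21.07  -2.74  13.74] [-0.008  0.007 -0.009]
```

Emit:
{"api": "move_arm", "payload": {"targets": [{"slide": [-6, -0.5, 0], "dr": [0, 0, 0], "jaw": -1}, {"slide": [-12, -1.5, 0], "dr": [0, 0, 0], "jaw": -1}, {"slide": [-18, -2.5, 0], "dr": [0, 0, 0], "jaw": -1}, {"slide": [-21.1, -2.8, 1], "dr": [0, 0, 0], "jaw": -1}, {"slide": [-21.1, -2.8, 5], "dr": [0, 0, 0], "jaw": -1}]}}

```text
time_s: 20.23
eef_pos: [0.651, 0.1532, 0.1757]
tcp_rot: [-0.275, 0.961, -0.002, 0.004]
wrist_force: [-0.7, -0.8, 0.3]
finger_gap: 0.004
grasp_force: 0.0
```

```bash
python3 - <<'E'
from h import *
np.set_printoptions(precision=1,suppress=True)
for n in ('scene','top'):
    c=cams.camera_params(n); P,d=save(n,n+'t.png'); P=P.astype(int); Q=(cloud(c,d)-SO)@S*1000
    m=(P[...,0]>P[...,1]+50)&(P[...,1]<80)&(abs(Q[...,2]-97)<12)&(abs(Q[...,1]-95)<60)&(abs(Q[...,0]+60)<60)
    X=Q[m]
    if len(X)>10: print(n,len(X),cv2.minAreaRect(X[:,:2].astype(np.float32)),np.percentile(X,[1,99],axis=0))
E
python3 kp.py 93 -.3
```

```text
scene 35 ((-42.193138122558594, 100.85234069824219), (56.96240997314453, 11.200587272644043), 4.686295509338379) [[-69.7  95.1  92. ]
 [-13.9 107.9 104.1]]
[-58.41249885 135.63848362 169.930986  ] [-0.37468869 -0.7044811  -0.26438225]
(-54.2, 139.8, 93.0, 90) [-0.49 -0.43  7.69] [ 0.001 -0.009 -0.004]
```

Emit:
{"api": "move_arm", "payload": {"targets": [{"slide": [-0.5, -0.4, 0], "dr": [0, 0, 0], "jaw": -1}, {"slide": [-0.5, -0.4, 3], "dr": [0, 0, 0], "jaw": -1}, {"slide": [-0.5, -0.4, 6], "dr": [0, 0, 0], "jaw": -1}, {"slide": [-0.5, -0.4, 7.7], "dr": [0, 0, 0], "jaw": -1}, {"slide": [-0.5, -0.4, 7.7], "dr": [0, 0, 0], "jaw": -1}]}}

```text
time_s: 20.95
eef_pos: [0.6535, 0.1507, 0.0985]
tcp_rot: [-0.274, 0.962, -0.002, 0.0]
wrist_force: [0.2, 0.6, 0.5]
finger_gap: 0.007
grasp_force: 0.0
```

```bash
python3 kp.py 93 -.1 .1 .3 .45 .6 .75 .9 1.05 1.2 1.35 1.5 1.65 1.75 1.85 1.95
```

```text
[-52.59537954 143.22112912  98.5210257 ] [-0.40594341  0.49919263  0.52624184]
(-63.0, 132.2, 93.0, 90) [1.11 1.04 0.55] [-0.004 -0.    -0.004]
(-69.9, 122.4, 93.0, 90) [2.09 1.72 0.55] [-0.004 -0.    -0.004]
(-74.5, 110.8, 93.0, 90) [3.25 2.18 0.54] [-0.004 -0.    -0.004]
(-76.5, 104.2, 93.0, 90) [3.91 2.38 0.54] [-0.004 -0.    -0.004]
(-77.7, 97.8, 93.0, 90) [4.55 2.49 0.54] [-0.004 -0.    -0.004]
(-78.0, 91.0, 93.0, 90) [5.23 2.52 0.54] [-0.004 -0.    -0.004]
(-77.2, 83.8, 93.0, 90) [5.95 2.44 0.54] [-0.004 -0.    -0.004]
(-75.3, 76.6, 93.0, 90) [6.67 2.24 0.54] [-0.004 -0.    -0.004]
(-72.2, 69.4, 93.0, 90) [7.39 1.93 0.55] [-0.004 -0.    -0.004]
(-67.8, 62.6, 93.0, 90) [8.07 1.49 0.55] [-0.004 -0.    -0.004]
(-62.1, 56.4, 93.0, 90) [8.69 0.91 0.55] [-0.004 -0.    -0.004]
(-55.2, 51.1, 93.0, 90) [9.21 0.22 0.55] [-0.004 -0.    -0.004]
(-50.0, 48.2, 93.0, 90) [ 9.5  -0.3   0.55] [-0.004 -0.    -0.004]
(-44.5, 45.9, 93.0, 90) [ 9.73 -0.85  0.56] [-0.004 -0.    -0.004]
(-39.4, 44.2, 93.0, 90) [ 9.9  -1.36  0.56] [-0.004 -0.    -0.004]
```

Emit:
{"api": "move_arm", "payload": {"targets": [{"slide": [0.5, 0.5, 0.5], "dr": [0, 0, 0], "jaw": -1}, {"slide": [1.1, 1.0, 0.5], "dr": [0, 0, 0], "jaw": -1}, {"slide": [2.1, 1.7, 0.5], "dr": [0, 0, 0], "jaw": -1}, {"slide": [3.2, 2.2, 0.5], "dr": [0, 0, 0], "jaw": -1}, {"slide": [3.9, 2.4, 0.5], "dr": [0, 0, 0], "jaw": -1}]}}

```text
time_s: 21.58
eef_pos: [0.6078, 0.1507, 0.094]
tcp_rot: [-0.275, 0.962, -0.002, 0.002]
wrist_force: [3.1, 0.2, 1.1]
finger_gap: 0.005
grasp_force: 0.9
```

Emit:
{"api": "move_arm", "payload": {"targets": [{"slide": [0.6, 0.1, 0], "dr": [0, 0, 0], "jaw": -1}, {"slide": [1.3, 0.1, 0], "dr": [0, 0, 0], "jaw": -1}, {"slide": [2.0, 0.05, 0], "dr": [0, 0, 0], "jaw": -1}, {"slide": [2.8, -0.2, 0], "dr": [0, 0, 0], "jaw": -1}, {"slide": [3.5, -0.5, 0], "dr": [0, 0, 0], "jaw": -1}]}}

```text
time_s: 22.2
eef_pos: [0.5802, 0.1276, 0.0934]
tcp_rot: [-0.274, 0.962, -0.002, 0.001]
wrist_force: [2.3, 1.7, 0.9]
finger_gap: 0.003
grasp_force: 1.0
```

```bash
python3 kp.py 93 1.2 1.35 1.5 1.65 1.75 1.85 1.95
python3 - <<'E'
from h import *
save('scene','s4.png'); a=cv2.imread('pics/s4.png')[180:290,260:410]; cv2.imwrite('pics/s4c.png',cv2.resize(a,None,fx=5,fy=5,interpolation=cv2.INTER_CUBIC))
E
```

```text
[-72.00629998  68.88753978  93.37844679] [-0.20545105  2.90043684  0.92022885]
(-72.2, 69.4, 93.0, 90) [-0.05  0.02  0.04] [-0.004  0.    -0.004]
(-67.8, 62.6, 93.0, 90) [ 0.63 -0.42  0.04] [-0.004  0.    -0.004]
(-62.1, 56.4, 93.0, 90) [ 1.24 -1.    0.04] [-0.004  0.    -0.004]
(-55.2, 51.1, 93.0, 90) [ 1.77 -1.69  0.04] [-0.004  0.    -0.004]
(-50.0, 48.2, 93.0, 90) [ 2.06 -2.21  0.05] [-0.004  0.    -0.004]
(-44.5, 45.9, 93.0, 90) [ 2.29 -2.76  0.05] [-0.004  0.    -0.004]
(-39.4, 44.2, 93.0, 90) [ 2.46 -3.27  0.05] [-0.004  0.    -0.004]
```

View pics/s4c.png

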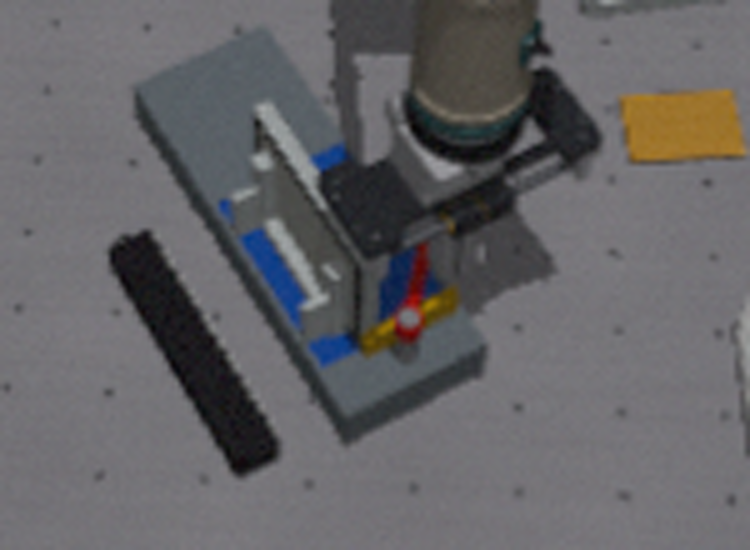

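The keeper is about two-thirds shut, with the red arm at crop (418,280), and the panel is still standing. I'll keep sweeping.

Emit:
{"api": "move_arm", "payload": {"targets": [{"slide": [0.6, -0.4, 0], "dr": [0, 0, 0], "jaw": -1}, {"slide": [1.2, -1.0, 0], "dr": [0, 0, 0], "jaw": -1}, {"slide": [1.8, -1.7, 0], "dr": [0, 0, 0], "jaw": -1}, {"slide": [2.1, -2.2, 0], "dr": [0, 0, 0], "jaw": -1}, {"slide": [2.2, -2.6, 0], "dr": [0, 0, 0], "jaw": -1}]}}

```text
time_s: 22.88
eef_pos: [0.5752, 0.0936, 0.0933]
tcp_rot: [-0.274, 0.962, -0.002, -0.0]
wrist_force: [0.0, 2.5, 1.8]
finger_gap: 0.007
grasp_force: 0.8
```

Emit:
{"api": "move_arm", "payload": {"targets": [{"slide": [0.1, -0.15, 0], "dr": [0, 0, 0], "jaw": -1}, {"slide": [0.1, -0.3, 0], "dr": [0, 0, 0], "jaw": -1}, {"slide": [0.1, -0.4, 0], "dr": [0, 0, 0], "jaw": -1}, {"slide": [0.1, -0.5, 0], "dr": [0, 0, 0], "jaw": -1}, {"slide": [0.1, -0.5, 0], "dr": [0, 0, 0], "jaw": -1}]}}

```text
time_s: 23.5
eef_pos: [0.5772, 0.0893, 0.0933]
tcp_rot: [-0.275, 0.962, -0.002, 0.0]
wrist_force: [0.1, -0.3, 0.0]
finger_gap: 0.007
grasp_force: 0.3
```

```bash
python3 kp.py 93 1.95; python3 up.py | grep -E "scene|edge"
```

```text
[-41.20092199  45.99810437  93.27702579] [ 0.29626576 -0.07370604  0.00839485]
(-39.4, 44.2, 93.0, 90) [ 0.18 -0.18  0.03] [-0.004 -0.001 -0.004]
scene 70 58 10 [ 2.1  5.2 23. ] [84.1]
scene 110 -73 5 [2.4 2.6 4.1] [125.5]
scene 110 58 18 [-48.1   2.9  12.7] [127.4]
scene 135 58 8 [-38.9   1.    3.7] [147.4]
scene 153 -73 13 [-8.2 -4.6  1.9] [160.7]
scene 153 -40 19 [-10.2  -5.5   2.4] [160.2]
scene 153 58 19 [-11.7  -4.    2. ] [160.5]
top edge y [-70.4  77.7]
top edge y [-74.8  18. ]
```

Emit:
{"api": "move_arm", "payload": {"targets": [{"slide": [0, -0.1, 0], "dr": [0, 0, 0], "jaw": -1}, {"slide": [0, -0.15, 0], "dr": [0, 0, 0], "jaw": -1}, {"slide": [0, -0.2, 0], "dr": [0, 0, 0], "jaw": -1}, {"slide": [0, -0.25, 0], "dr": [0, 0, 0], "jaw": -1}, {"slide": [0, -0.3, 0], "dr": [0, 0, 0], "jaw": -1}]}}

```text
time_s: 24.22
eef_pos: [0.5782, 0.088, 0.0934]
tcp_rot: [-0.274, 0.962, -0.001, 0.0]
wrist_force: [-3.2, 5.3, 1.7]
finger_gap: 0.005
grasp_force: 2.5
```

```bash
python3 kp.py 93 1.95
```

```text
[-39.5613614   46.15248175  93.35051399] [-6.13438524  0.12187934  1.71309735]
(-39.4, 44.2, 93.0, 90) [ 0.2  -0.02  0.04] [-0.001 -0.    -0.004]
```

Emit:
{"api": "move_arm", "payload": {"targets": [{"slide": [0, 1.5, 0], "dr": [0, 0, 0], "jaw": -1}, {"slide": [0, 4, -1], "dr": [0, 0, 0], "jaw": -1}, {"slide": [0, 5, -6], "dr": [0, 0, 0], "jaw": -1}, {"slide": [0, 5, -12], "dr": [0, 0, 0.17], "jaw": -1}, {"slide": [0, 5, -15], "dr": [0, 0, 0.35], "jaw": -1}]}}

```text
time_s: 24.85
eef_pos: [0.554, 0.1301, 0.2472]
tcp_rot: [-0.1, 0.995, -0.003, 0.004]
wrist_force: [0.1, 0.8, -0.4]
finger_gap: 0.005
grasp_force: 0.0
```

```bash
python3 - <<'E'
from h import *
np.set_printoptions(precision=4,suppress=True)
c=cams.camera_params('top')
D=np.array([.4466,-.3126])
g=atz(c,(419.8,176.7),.042)[:2]-D; o=atz(c,(424,186.5),.073)[:2]-D
print('mark',g,np.degrees(np.arctan2(g[1],g[0])),'ptr',o,np.degrees(np.arctan2(o[1],o[0])))
s,p,R=now(); print(p,s['joints'],st(p))
y=np.radians(-20); Y=np.array([np.cos(y),np.sin(y),0]); Z=np.array([0,0,-1.]); X=np.cross(Y,Z); T=np.array([X,Y,Z]).T
print(rel(p,R,np.r_[D,.25]-.09*X,T),X)
import cv2
save('scene','s5.png'); a=cv2.imread('pics/s5.png')[180:290,260:410]; cv2.imwrite('pics/s5c.png',cv2.resize(a,None,fx=5,fy=5,interpolation=cv2.INTER_CUBIC))
E
python3 up.py|grep scene
```

```text
mark [0.0378 0.0146] 21.13323725021805 ptr [0.0069 0.0113] 58.45738879979376
[0.554  0.1301 0.2472] [ 0.1119  0.2418  1.4497 -0.0052  1.4412 -1.6592] [-88.0415  47.9799 247.2184]
(array([ 24.06, -48.91,  -0.19]), array([0.005, 0.011, 2.121])) [0.342  0.9397 0.    ]
scene 70 -40 8 [ 1.3  2.7 10.4] [82.2]
scene 70 58 12 [ 1.3  3.5 13.1] [84.6]
scene 110 -73 5 [2.6 3.5 3.6] [125.4]
scene 110 -40 9 [ 1.9  3.5 11.2] [123.1]
scene 110 20 7 [2.3 2.5 3.8] [125.1]
scene 110 58 13 [ 1.8  3.6 11.2] [126.3]
scene 135 -40 7 [2.4 2.7 3.5] [148.8]
scene 135 20 8 [1.  2.2 3.2] [146.8]
scene 153 -73 15 [-9.4 -3.2  2.7] [160.7]
scene 153 -40 22 [-10.1  -3.5   3. ] [159.5]
scene 153 20 23 [-11.2  -4.2   3.3] [161.2]
scene 153 58 17 [-11.   -4.1   2. ] [160.7]
```

View pics/s5c.png

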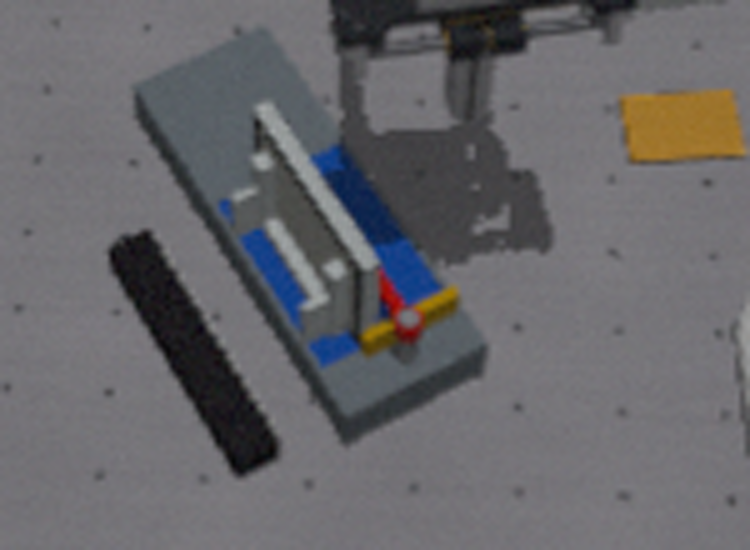

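Emit:
{"api": "move_arm", "payload": {"targets": [{"slide": [2.2, -4.4, 0], "dr": [0, 0, 0.18], "jaw": -1}, {"slide": [4.4, -8.8, 0], "dr": [0, 0, 0.36], "jaw": -1}, {"slide": [6.6, -13.2, 0], "dr": [0, 0, 0.54], "jaw": -0.5}, {"slide": [8.8, -17.6, 0], "dr": [0, 0, 0.72], "jaw": 0}, {"slide": [11, -22, 0], "dr": [0, 0, 0.9], "jaw": 0}]}}

```text
time_s: 25.62
eef_pos: [0.4881, -0.1093, 0.2416]
tcp_rot: [0.341, 0.94, -0.002, -0.0]
wrist_force: [1.0, -0.5, 0.4]
finger_gap: 0.285
grasp_force: 0.0
```

```bash
cat >> h.py <<'E'
D=np.array([.4466,-.3126])
def dplan(yaz,z,off=0):
    y=np.radians(yaz); Y=np.array([np.cos(y),np.sin(y),0]); Z=np.array([0,0,-1.]); X=np.cross(Y,Z)
    s,p,R=now(); print(s['time_s'],p,s['joints'],'yaz',np.degrees(np.arctan2(R[1,1],R[0,1])),s['finger_gap'],s['wrist_force'],s['wrist_torque']); print(*rel(p,R,np.r_[D,z]-off*X,np.array([X,Y,Z]).T))
E
python3 -c "
from h import *
dplan(-20,.25,.09)"
```

```text
25.625 [ 0.48809481 -0.10929206  0.2415888 ] [-0.35696924  0.14322934  1.59104774 -0.00323093  1.40737409 -1.23045421] yaz 50.077038299219105 0.28477729585131123 [ 1.02927082 -0.50831898  0.41733302] [-0.02939329 -0.02558031  0.00743019]
[-12.93 -26.72  -0.75] [-0.002  0.003  1.223]
```

Emit:
{"api": "move_arm", "payload": {"targets": [{"slide": [-2.5, -5.3, 0], "dr": [0, 0, 0.18], "jaw": 0}, {"slide": [-5, -10.6, 0], "dr": [0, 0, 0.36], "jaw": 0}, {"slide": [-7.5, -16, 0], "dr": [0, 0, 0.54], "jaw": 0}, {"slide": [-10, -21.3, 0], "dr": [0, 0, 0.72], "jaw": 0}, {"slide": [-12.9, -26.7, -0.7], "dr": [0, 0, 0.9], "jaw": 0}]}}

```text
time_s: 26.25
eef_pos: [0.4163, -0.3965, 0.2489]
tcp_rot: [0.716, 0.698, -0.0, -0.0]
wrist_force: [0.9, -0.1, 0.3]
finger_gap: 0.499
grasp_force: 0.0
```

Run:
```python
from h import *
dplan(-20,.25,.09)
np.set_printoptions(precision=4,suppress=True)
c=cams.camera_params('wrist'); P,d=save('wrist','w2.png'); P=P.astype(int); r,g,b=P[...,0],P[...,1],P[...,2]; Q=cloud(c,d)
dd=np.hypot(Q[...,0]-D[0],Q[...,1]-D[1])
for nm,m in (('green',(g>r+40)&(g>b+20)&(dd<.06)),('orange',(r>g+40)&(r>b+40)&(dd<.06))):
    uv=np.argwhere(m)[:,::-1]; print(nm,len(uv))
    if len(uv): 
        X=np.array([atz(c,q,.042 if nm=='green' else .0735)[:2] for q in uv])-D; mm=X.mean(0); print(mm,np.degrees(np.arctan2(mm[1],mm[0])),cv2.minAreaRect((X*1000).astype(np.float32)))
m=(abs(Q[...,2]-.073)<.006)&(dd<.04); X=(Q[m][:,:2]-D)*1000
print(len(X)); 
if len(X)>10: print(cv2.minAreaRect(X.astype(np.float32)))
m=(abs(Q[...,2]-.04)<.005)&(dd<.1)
if m.sum()>10: print('box',cv2.minAreaRect((Q[m][:,:2]*1000).astype(np.float32)))
```

```text
26.25 [ 0.41631575 -0.39652036  0.24887121] [-8.81462408e-01  2.55694324e-01  1.42645828e+00 -8.70983969e-04
  1.46013808e+00 -8.54917938e-01] yaz -1.5153590991268149 0.49909908499727984 [ 0.92386038 -0.13659371  0.27235748] [-0.04289506  0.01327746  0.04339279]
[-0.07 -0.05 -0.11] [-0.001  0.     0.323]
green 113
[0.0511 0.0016] 1.7971312418518084 ((254.23355102539062, -119.22698974609375), (29.960731506347656, 514.1434326171875), 57.615638732910156)
orange 41
[0.0085 0.0061] 35.74241700503741 ((8.683923721313477, 6.228618621826172), (20.250638961791992, 3.22953462600708), 57.02964401245117)
492
((0.7179479598999023, -1.406179428100586), (45.70405960083008, 14.48083209991455), 54.33639907836914)
box ((447.47021484375, -313.698974609375), (120.45429992675781, 120.95226287841797), 4.938559055328369)
```

View pics/w2.png

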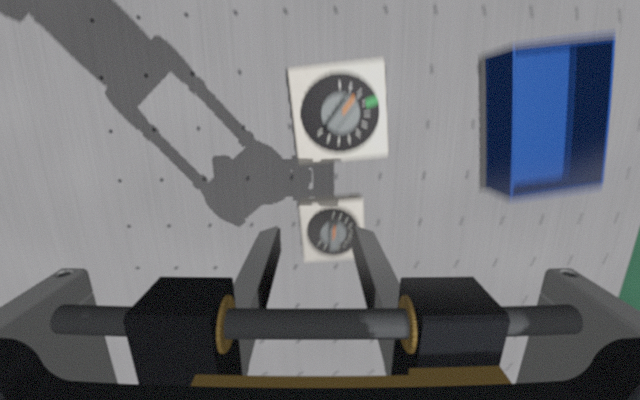

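```bash
sed -i 's/^D=.*/D=np.array([.4474,-.3138])/' h.py
python3 - <<'E'
from h import *
c=cams.camera_params('wrist'); P=np.load('wrist_p.npy').astype(int); r,g,b=P[...,0],P[...,1],P[...,2]
m=(g>r+30)&(g>b+20); m[:, :355]=0; m[:,385:]=0; m[:85]=0; m[115:]=0
uv=np.argwhere(m)[:,::-1]; X=np.array([atz(c,q,.042)[:2] for q in uv])-D; mm=X.mean(0); print(len(X),mm,np.hypot(*mm),np.degrees(np.arctan2(mm[1],mm[0])),cv2.minAreaRect((X*1000).astype(np.float32)))
m=(r>g+40)&(r>b+40); m[:,:330]=0; m[:,370:]=0; m[:85]=0; m[130:]=0
uv=np.argwhere(m)[:,::-1]; X=np.array([atz(c,q,.0735)[:2] for q in uv])-D; mm=X.mean(0); print(len(X),mm,np.degrees(np.arctan2(mm[1],mm[0])),cv2.minAreaRect((X*1000).astype(np.float32)))
dplan(-35,.12); dplan(-35,.053)
E
```

```text
133 [ 0.03837436 -0.00234095] 0.03844569397083713 -3.4908817198829514 ((38.3481330871582, -2.1504764556884766), (15.27208137512207, 13.956764221191406), 14.87696647644043)
41 [ 0.00703572 -0.00418874] -30.767577798948874 ((7.187969207763672, -4.10280704498291), (20.213247299194336, 3.226757049560547), 56.56411361694336)
26.3 [ 0.41506804 -0.4059047   0.24939258] [-0.88874408  0.26027483  1.41887545 -0.00791214  1.45578441 -0.85268662] yaz -2.015866323456025 0.5002705507751605 [ 0.4562913  -5.61352787  1.96505049] [-0.3298783   0.03368351 -0.00294416]
[ 9.45  2.93 12.84] [0.001 0.01  0.576]
26.3 [ 0.41506804 -0.4059047   0.24939258] [-0.88874408  0.26027483  1.41887545 -0.00791214  1.45578441 -0.85268662] yaz -2.015866323456025 0.5002705507751605 [ 0.4562913  -5.61352787  1.96505049] [-0.3298783   0.03368351 -0.00294416]
[ 9.52  2.94 19.54] [0.001 0.01  0.576]
```

```bash
cat > dm.py <<'E'
from h import *
s,p,R=now(); c=cams.camera_params('wrist'); P,d=save('wrist','w3.png'); P=P.astype(int); r,g,b=P[...,0],P[...,1],P[...,2]; Q=cloud(c,d)
near=(abs(Q[...,2]-.05)<.04)&(np.hypot(Q[...,0]-D[0],Q[...,1]-D[1])<.055)
m=(abs(Q[...,2]-.04)<.005)&(np.hypot(Q[...,0]-D[0],Q[...,1]-D[1])<.1); bx=cv2.minAreaRect((Q[m][:,:2]*1000).astype(np.float32)); print('box',bx)
m=(abs(Q[...,2]-.073)<.006)&near; print('bar',m.sum(),cv2.minAreaRect((Q[m][:,:2]*1000).astype(np.float32)))
C=np.array(bx[0])/1000
m=(g>r+30)&(g>b+20)&near; X=np.array([atz(c,q,.042)[:2] for q in np.argwhere(m)[:,::-1]])-C; mm=X.mean(0); a1=np.degrees(np.arctan2(mm[1],mm[0])); print('mark',len(X),mm,np.hypot(*mm),a1)
m=(r>g+40)&(r>b+40)&near; X=np.array([atz(c,q,.0735)[:2] for q in np.argwhere(m)[:,::-1]])-C; mm=X.mean(0); print('ptr',len(X),mm,np.degrees(np.arctan2(mm[1],mm[0])),cv2.minAreaRect((X*1000).astype(np.float32)))
E
python3 dm.py; python3 -c "
from h import *
dplan(-35,.12); dplan(-35,.053)"
```

```text
box ((447.0281066894531, -313.9864501953125), (120.06587219238281, 120.93838500976562), 4.578832626342773)
bar 494 ((447.1419677734375, -314.191162109375), (45.02076721191406, 14.136823654174805), 53.571434020996094)
mark 108 [0.03926485 0.01420019] 0.0417537333643817 19.882600273573257
ptr 64 [0.00782855 0.01061574] 53.593162561760025 ((7.5927019119262695, 10.318446159362793), (21.10529327392578, 3.7529256343841553), 54.1393928527832)
26.35 [ 0.41599648 -0.40148373  0.24901118] [-0.88527104  0.25850057  1.42223292 -0.00400656  1.4576829  -0.85679835] yaz -1.6059497606261701 0.50174023034953 [ 0.27319843  1.15763041 -0.53092719] [-0.02372814  0.11177144  0.05067132]
[ 8.92  2.91 12.85] [0.001 0.005 0.583]
26.35 [ 0.41599648 -0.40148373  0.24901118] [-0.88527104  0.25850057  1.42223292 -0.00400656  1.4576829  -0.85679835] yaz -1.6059497606261701 0.50174023034953 [ 0.27319843  1.15763041 -0.53092719] [-0.02372814  0.11177144  0.05067132]
[ 8.95  2.91 19.55] [0.001 0.005 0.583]
```

Emit:
{"api": "move_arm", "payload": {"targets": [{"slide": [3, 1, 2], "dr": [0, 0, 0.15], "jaw": 0}, {"slide": [6, 2, 6], "dr": [0, 0, 0.3], "jaw": 0}, {"slide": [8.5, 2.8, 10], "dr": [0, 0, 0.45], "jaw": 0}, {"slide": [8.7, 2.9, 12.8], "dr": [0, 0, 0.6], "jaw": 0}, {"slide": [8.7, 2.9, 12.8], "dr": [0, 0, 0.6], "jaw": 0}]}}

```text
time_s: 26.98
eef_pos: [0.4473, -0.3067, 0.12]
tcp_rot: [0.889, 0.459, -0.001, -0.002]
wrist_force: [-0.0, 0.7, 0.7]
finger_gap: 0.501
grasp_force: 0.0
```

```bash
sed -i 's/^D=.*/D=np.array([.4471,-.3141])/' h.py; python3 -c "
from h import *
dplan(-36.3,.053)
cams.snapshot('top')
dplan(-36.3,.053)"
```

```text
26.975 [ 0.44725553 -0.30674409  0.12000683] [-7.28544279e-01  2.92207004e-01  1.70586097e+00 -1.40401103e-03
  1.14779504e+00 -1.10504096e-01] yaz -35.378015648432935 0.5010173716834528 [-0.04144027  0.74347825  0.74483475] [-0.07784831  0.076254   -0.02816023]
[-0.6   0.44  6.7 ] [-0.004  0.001  0.016]
27.025 [ 0.4484571  -0.30836269  0.12191806] [-7.29261759e-01  2.90915482e-01  1.70246681e+00 -1.46089214e-03
  1.14829825e+00 -1.10913415e-01] yaz -35.39443430471898 0.4995044468100073 [ 1.29501556 -0.59173892  0.65672615] [-0.09858298  0.1431347  -0.00931237]
[-0.54  0.22  6.89] [-0.     0.001  0.016]
```

Emit:
{"api": "move_arm", "payload": {"targets": [{"slide": [-0.5, 0.25, 0], "dr": [0, 0, 0.016], "jaw": 0}, {"slide": [-0.5, 0.25, 3], "dr": [0, 0, 0.016], "jaw": 0}, {"slide": [-0.5, 0.25, 6], "dr": [0, 0, 0.016], "jaw": 0}, {"slide": [-0.5, 0.25, 6.7], "dr": [0, 0, 0.016], "jaw": 0}, {"slide": [-0.5, 0.25, 6.7], "dr": [0, 0, 0.016], "jaw": 0}]}}

```text
time_s: 27.65
eef_pos: [0.449, -0.3164, 0.0573]
tcp_rot: [0.893, 0.449, 0.0, 0.003]
wrist_force: [-0.5, -0.4, 0.8]
finger_gap: 0.505
grasp_force: 0.0
```

```bash
python3 -c "
from h import *
dplan(-36.3,.053)"
```

```text
27.65 [ 0.44904523 -0.31644145  0.05726819] [-7.39773940e-01  3.59547607e-01  1.78294810e+00 -1.28208517e-03
  9.94035230e-01 -1.00112955e-01] yaz -36.609750176811865 0.5046363319936288 [-0.48778103 -0.39765108  0.8294987 ] [-0.03136699  0.08565655  0.03703998]
[ 0.07 -0.3   0.43] [ 0.005  0.002 -0.005]
```

Close while centring, then turn.

Emit:
{"api": "move_arm", "payload": {"targets": [{"slide": [0, -0.3, 0.3], "dr": [0, 0, 0], "jaw": -0.3}, {"slide": [0, -0.3, 0.3], "dr": [0, 0, 0], "jaw": -0.6}, {"slide": [0, -0.3, 0.3], "dr": [0, 0, 0], "jaw": -1}, {"slide": [0, -0.3, 0.3], "dr": [0, 0, 0], "jaw": -1}, {"slide": [0, -0.3, 0.3], "dr": [0, 0, 0], "jaw": -1}]}}

```text
time_s: 28.28
eef_pos: [0.4472, -0.3146, 0.0541]
tcp_rot: [0.893, 0.449, 0.001, 0.003]
wrist_force: [1.6, -0.8, 0.6]
finger_gap: 0.148
grasp_force: 30.0
```

```bash
python3 -c "
from h import *
dplan(-70.1,.053)"
```

```text
28.275 [ 0.44722768 -0.31455648  0.05405621] [-7.39652793e-01  3.59207403e-01  1.79356871e+00 -9.79813209e-04
  9.82532190e-01 -1.00035823e-01] yaz -36.61609202862064 0.148088565348004 [ 1.55963343 -0.83871717  0.59077571] [-0.16273122 -0.16439535 -0.01967073]
[ 0.03 -0.04  0.11] [ 0.006 -0.     0.584]
```

Emit:
{"api": "move_arm", "payload": {"targets": [{"slide": [0, 0, 0], "dr": [0, 0, 0.15], "jaw": -1}, {"slide": [0, 0, 0], "dr": [0, 0, 0.3], "jaw": -1}, {"slide": [0, 0, 0], "dr": [0, 0, 0.45], "jaw": -1}, {"slide": [0, 0, 0], "dr": [0, 0, 0.55], "jaw": -1}, {"slide": [0, 0, 0], "dr": [0, 0, 0.587], "jaw": -1}]}}

```text
time_s: 28.9
eef_pos: [0.447, -0.3143, 0.054]
tcp_rot: [0.985, 0.171, 0.001, 0.002]
wrist_force: [0.9, -1.2, 2.3]
finger_gap: 0.15
grasp_force: 30.0
```

Emit:
{"api": "move_arm", "payload": {"targets": [{"slide": [0, 0, 0], "dr": [0, 0, 0], "jaw": -1}, {"slide": [0, 0, 0], "dr": [0, 0, 0], "jaw": -1}, {"slide": [0, 0, 0], "dr": [0, 0, 0], "jaw": -1}, {"slide": [0, 0, 0], "dr": [0, 0, 0], "jaw": -1}, {"slide": [0, 0, 0], "dr": [0, 0, 0], "jaw": -1}]}}

```text
time_s: 29.52
eef_pos: [0.447, -0.3143, 0.054]
tcp_rot: [0.985, 0.172, 0.001, 0.002]
wrist_force: [2.8, -1.1, 5.1]
finger_gap: 0.145
grasp_force: 30.0
```

```bash
python3 -c "
from h import *
dplan(-70.1,.053)"
```

```text
29.525 [ 0.44695229 -0.31426614  0.05401618] [-7.39654023e-01  3.59063284e-01  1.79393386e+00 -8.88673483e-04
  9.82956555e-01  4.86637825e-01] yaz -70.23353245870351 0.1449674680776475 [ 2.77167421 -1.09656736  5.10213897] [-0.14573523 -0.28726232 -0.01739186]
[ 0.02 -0.01  0.1 ] [ 0.005 -0.002 -0.002]
```

Release, rise, and pull back so the wrist camera sees the dial.

Emit:
{"api": "move_arm", "payload": {"targets": [{"slide": [0, 0, 0], "dr": [0, 0, 0], "jaw": -0.5}, {"slide": [0, 0, 0], "dr": [0, 0, 0], "jaw": -0.2}, {"slide": [0, 0, 0], "dr": [0, 0, 0], "jaw": 0}, {"slide": [0, 0, -1], "dr": [0, 0, 0], "jaw": 0}, {"slide": [0, 0, -5], "dr": [0, 0, 0], "jaw": 0}]}}

```text
time_s: 30.15
eef_pos: [0.4446, -0.3123, 0.1024]
tcp_rot: [0.985, 0.172, -0.001, -0.0]
wrist_force: [0.1, -0.1, 1.0]
finger_gap: 0.504
grasp_force: 0.0
```

Emit:
{"api": "move_arm", "payload": {"targets": [{"slide": [0, 0, -5], "dr": [0, 0, 0], "jaw": 0}, {"slide": [-3, 0, -10], "dr": [0, 0, 0], "jaw": 0}, {"slide": [-8, 0, -14], "dr": [0, 0, 0], "jaw": 0}, {"slide": [-9, 0, -14], "dr": [0, 0, 0], "jaw": 0}, {"slide": [-9, 0, -14], "dr": [0, 0, 0], "jaw": 0}]}}

```text
time_s: 30.78
eef_pos: [0.3607, -0.3432, 0.2431]
tcp_rot: [0.985, 0.171, 0.001, 0.001]
wrist_force: [0.2, 0.4, -0.4]
finger_gap: 0.496
grasp_force: 0.0
```

```bash
python3 dm.py; python3 dm.py; python3 up.py
python3 - <<'E'
import cv2,numpy as np
a=cv2.imread('pics/topt.png')[100:235,240:440]; b=cv2.imread('pics/w3.png')[20:200,240:440]
f=lambda i:cv2.resize(i,(400,int(i.shape[0]*400/i.shape[1])),interpolation=cv2.INTER_CUBIC)
a,b=f(a),f(b); h=max(len(a),len(b)); pad=lambda i:np.pad(i,((0,h-len(i)),(0,0),(0,0)))
cv2.imwrite('pics/fin.png',np.hstack([pad(a),pad(b)]))
E
```

```text
box ((447.267822265625, -314.17669677734375), (120.62346649169922, 120.72881317138672), 4.983991622924805)
bar 496 ((447.05694580078125, -314.34771728515625), (44.76114273071289, 12.63366985321045), 19.62582015991211)
mark 116 [0.03914867 0.01419764] 0.0416436225657089 19.933668311893115
ptr 62 [0.01162472 0.00474148] 22.1895304396959 ((11.408750534057617, 4.691186428070068), (21.36678123474121, 2.2520785331726074), 19.823654174804688)
box ((447.2631530761719, -314.13287353515625), (120.56253051757812, 120.70732116699219), 4.878953456878662)
bar 532 ((447.34844970703125, -314.0814514160156), (44.46114730834961, 13.804275512695312), 20.000940322875977)
mark 113 [0.03905993 0.01439858] 0.041629288491208886 20.235297332103453
ptr 66 [0.01182977 0.00443264] 20.54105869128944 ((11.794580459594727, 4.863593101501465), (21.319744110107422, 3.370457410812378), 19.922563552856445)
30.875 [ 210.  -366.4  242. ] [ 0.2 -0.  -0.1] 0.4991793106526296 0.0
scene 70 -40 6 [2.  3.  6.9] [81.]
scene 70 58 10 [ 1.   5.2 21.3] [81.6]
scene 110 -40 7 [1.4 2.9 5.8] [124.9]
scene 110 20 7 [1.3 2.2 3.2] [125.2]
scene 110 58 14 [ 1.5  4.5 13.3] [125.4]
scene 135 -40 8 [-7.   3.   4.1] [149.5]
scene 135 20 7 [1.8 2.6 3.1] [148.3]
scene 135 58 5 [1.7 3.1 3.6] [146.7]
scene 153 -73 14 [-8.6 -3.   1.9] [161.2]
scene 153 -40 22 [-9.2 -3.2  2.8] [160.3]
scene 153 20 24 [-10.1  -3.4   2.7] [162.]
scene 153 58 17 [-10.8  -5.3   2.1] [161.]
top edge y [-69.5  78. ]
top 153 -73 29 [-12.8  -6.7  -0.8] [163.2]
top 153 -40 40 [-13.2  -6.9  -0.4] [162.1]
top 153 20 41 [-13.3  -7.4  -0.6] [161.4]
top 153 58 31 [-13.5  -7.5  -0.7] [162.1]
top edge y [-73.7  72.3]
```

View pics/fin.png

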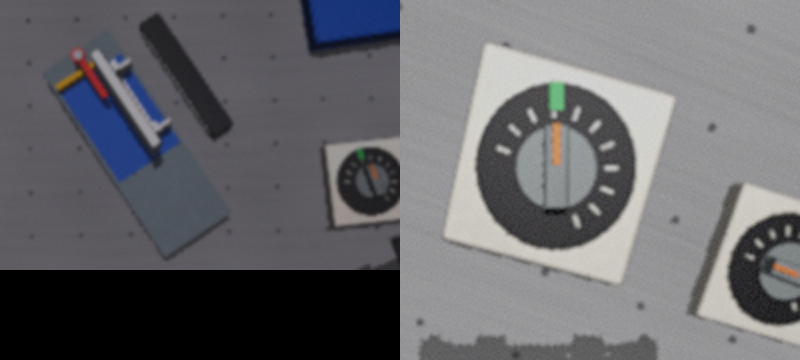

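The pointer (555,140) points at the green mark (557,95). The panel stands flat at the fence, with the red keeper shut parallel to it.

```bash
python3 -c "
from plant import ctrl
print(ctrl.sign_off())"
```

```text
the job is handed in; nothing more can be done
None
```

The job is handed in at about 31 s: the panel stands upright and flat against both uprights with its end at the fence, the keeper is shut on its stop, and the dial pointer is within about half a degree of the green mark.

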